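Lock the sample stage's guide arm and stack the tiles

TASK

Set up the sample stage. Swing its guide arm fully home against its stop, fit the open-ended spanner onto the flats under the lock nut so that the stop pin holds the arm still, turn the brass lock nut clockwise until it is fully tight, and lay the spanner flat on its rubber mat again. Also stack every white tile squarely on the stage's black platform in one aligned pile, flat, lengthwise as the platform (before or after the locking), and leave the other things on the bench alone.

Things in the scene. Friction and masses are not known exactly. Their poses are not given: they have to be found in the camera images.
- stage: fixed grey base plate, 160 mm (x) by 345 mm (y), 12 mm thick; origin on its underside, 200 mm from its -y end, 145 mm from its +y end, yaw within 0.15 rad of the world; carries the platform, pillar, handle rest and stop pin. The pillar stands 35 mm in +x of the origin, the platform 62 mm in -x and 85 mm in +y of the pillar. The stage's axes: x, y level, z up
- platform (a point): centre of the top of the stage's black platform, 22 mm above the bench; axes as the stage. 60 mm along x, 36 mm along y: a tile centred on it, lengthwise along x, overhangs 12 mm at each end and 6 mm at each side, with 10 mm of air below the overhang
- pillar (a point): on the pillar's vertical axis, 37 mm above the bench (mid-thickness of a seated spanner); axes as the stage. The pillar turns with the arm: flange of radius 30 mm, top 32 mm high, on which the jaw rests; two flats 24 mm apart, 40 mm long, 32 to 54 mm high; the lock nut; a stud of radius 9 mm up to 86 mm. Arm home: the flats run along the stage's y
- handle_rest (a point): centre of the top (32 mm high) of the rest block, 44 (x) by 24 mm (y), 180 mm in -y of the pillar. The spanner is slid on level from -y towards +y, handle pointing to -y and lying on this block; between flange and block the handle has 20 mm of air under it
- stop_pin (a point): top (54 mm high) of the upright stop pin, radius 6 mm, on the rest block, 18.5 mm in -x of its centre: on the -x side of a seated spanner's handle. It keeps spanner, pillar and arm from turning clockwise; after about 0.12 rad of slack the nut turns alone
- guide_arm (a joint): angle of the aluminium guide arm about the pillar: 0 = fully home at its stop (along the stage's +y); grows clockwise from above, towards +x, up to 1.5; starts at 0.6 to 1.1. Turns easily (0.06 N m), stays where left; the lock nut's friction (0.22 N m) drags it along unless the spanner holds it
- guide_post (a point): middle (47 mm above the bench) of the black upright finger post at the arm's end, 135 mm from the pillar's axis; 16 mm in diameter, 25 to 61 mm high. The arm is 16 mm wide, 15 to 25 mm high
- lock_nut (a joint): angle in rad that the lock nut has still to turn, clockwise from above, relative to the pillar: 0 = fully tight (end stop). Starts at 0.9 to 1.9
- nut_center (a point): centre of the brass hexagonal lock nut, 69 mm above the bench; 32 mm across flats, 26 mm high. Its x axis is square to one pair of flats, the other pairs lie every 60 degrees. It does not rise or sink as it turns
- spanner_grip (a point): point to grip on the spanner's handle (mid-thickness); spanner of flat bright steel, 10 mm thick, 0.2 kg; x points along it to the open jaw, z square to its faces. Handle 20 mm wide, reaching 120 mm behind this point; the 51 mm wide head begins 45 mm in front of it
- spanner_jaw (a point): middle of the same spanner's open jaw, 85 mm in +x of spanner_grip; lies on the pillar's axis when seated. The slot is 27 mm wide with flared mouth, open towards +x; its bottom is 24 mm behind this point, its tips 25 mm in front
- mat: black rubber mat, fixed, 260 mm (x) by 130 mm (y), 3 mm thick, origin under its centre; the spanner starts on it, jaw towards +x of the mat (away from the robot)
- tile1_c (a point): a white ceramic sample tile, 84 x 48 x 12 mm, about 0.11 kg; point at its centre, x along its 84 mm length, z up (either face may be up). 2 to 4 tiles are present in a run (the four are alike), starting on the bench left of the stage
- tile2_c (a point): a white ceramic sample tile, 84 x 48 x 12 mm, about 0.11 kg; point at its centre, x along its 84 mm length, z up (either face may be up). 2 to 4 tiles are present in a run (the four are alike), starting on the bench left of the stage
- tile3_c (a point): a white ceramic sample tile, 84 x 48 x 12 mm, about 0.11 kg; point at its centre, x along its 84 mm length, z up (either face may be up). 2 to 4 tiles are present in a run (the four are alike), starting on the bench left of the stage
- tile4_c (a point): a white ceramic sample tile, 84 x 48 x 12 mm, about 0.11 kg; point at its centre, x along its 84 mm length, z up (either face may be up). 2 to 4 tiles are present in a run (the four are alike), starting on the bench left of the stage
- bottle1: clear glass bottle with black cap, 60 mm wide, 130 mm tall, far left; leave alone (origin under its centre)
- bottle2: the like bottle, far right; leave alone (origin under its centre)
- jar: small jar with white cap, 52 mm wide, 50 mm tall; leave alone (origin under its centre)
- dish: clear covered dish, 94 mm wide, 17 mm tall; leave alone (origin under its centre)
- slide_box: grey box 90 x 110 x 35 mm; leave alone (origin under its centre)
- notepad: paper pad 150 x 105 x 12 mm; leave alone (origin under its centre)
Things that resemble listed ones, but are neither listed nor needed, are in the scene too. What is shaped like the part that bears tile3_c but blue or green is not meant.

How it is judged:
On the way, in this order (a step that is already met when the one before it is completed fails the run):
1. the guide arm is home against its stop, the nut still loose (value of joint guide_arm below 0.1 rad and value of joint lock_nut above 0.5 rad), for 0.2 s.
2. the spanner's jaw sits on the pillar's flats with the arm home and the nut still loose (horizontal distance between spanner_jaw and pillar below 0.012 m and z of spanner_jaw in the frame of pillar between -0.007 and 0.007 m and value of joint guide_arm below 0.2 rad and value of joint lock_nut above 0.5 rad), for 0.2 s.
3. the nut is tight while the spanner sits on the flats and the arm is still home (horizontal distance between spanner_jaw and pillar below 0.012 m and z of spanner_jaw in the frame of pillar between -0.007 and 0.007 m and value of joint guide_arm below 0.2 rad and value of joint lock_nut below 0.12 rad), for 0.2 s.
At the end, for the whole second after the job is handed in: The lock nut is within 0.12 rad of fully tight, the guide arm within 0.2 rad of home, the spanner lies flat with its grip point over the mat, and every tile present lies flat in one pile on the platform, centred within 9 mm in x and in y, and lengthwise along the platform's x within 0.14 rad (value of joint lock_nut below 0.12 rad and value of joint guide_arm below 0.2 rad and x of spanner_grip in the frame of mat between -0.13 and 0.13 m and y of spanner_grip in the frame of mat between -0.065 and 0.065 m and height (world z) of spanner_grip below 0.02 m and angle between spanner_grip's own z axis and vertical below 0.1 rad and x of tile1_c in the frame of platform between -0.009 and 0.009 m and y of tile1_c in the frame of platform between -0.009 and 0.009 m and angle between the x axis of each of tile1_c, tile2_c, tile3_c, tile4_c and the x axis of platform, either way round below 0.14 rad and angle between the z axis of each of tile1_c, tile2_c, tile3_c, tile4_c and the z axis of platform, either way round below 0.06 rad and height (world z) of each of tile1_c, tile2_c, tile3_c, tile4_c below 0.09 m and x of tile2_c in the frame of platform between -0.009 and 0.009 m and y of tile2_c in the frame of platform between -0.009 and 0.009 m and x of tile3_c in the frame of platform between -0.009 and 0.009 m and y of tile3_c in the frame of platform between -0.009 and 0.009 m and x of tile4_c in the frame of platform between -0.009 and 0.009 m and y of tile4_c in the frame of platform between -0.009 and 0.009 m); the robot touches nothing.
It fails at once if a bottle, the jar, the dish, the slide box or the notepad is moved more than 5 cm (distance of any of bottle1, bottle2, jar, dish, slide_box, notepad from where it was at the start of the episode above 0.05 m).
Of tile1, tile2, tile3, tile4 only 2 to 4 are there at a start; the rules pass over those that are not, and their reading is None.
At some moment in a run one of tile1, tile2, tile3, tile4 may be knocked a few centimetres aside while the robot is not near it.
Once in a run the grip may slacken for a moment while it holds something.
It also fails if it takes over 210 s, if anything falls off the work surface, if the arm or the gripper's body presses on something with over 40 N, if the wrist force passes 120 N, or if a joint passes its speed limit or range.

ROBOT

A 6-joint arm with a two-finger parallel gripper is mounted at the origin on the work surface. World frame = base frame: x ahead of the robot, y to its left, z up, the work surface at z = 0. Lengths are in m, angles in rad, forces in N, time in s.
With the tool pointing down it reaches from about 0.35 to 0.85 m from the base axis. Payload 8.1 kg.
Tool frame: the origin (TCP) lies on the centre line of the jaws, within the pads' length; the fingertips stand 14 mm ahead of it and the grasp point (between the pads) lies 5 mm behind it; z points along the fingers, y is the direction in which the jaws open and shut (so a half turn about z gives the same grasp; the last joint's range is limited). The gripper opens to 93 mm and grips with 3 to 60 N. Pads are 15 mm wide; open, the fingers measure 128 mm over their backs; the gripper's body (75 mm by 188 mm) begins 65 mm behind the grasp point.
Start: joints at [-1.393, 0.13, 1.488, -0, 1.523, -0.085], TCP at [0.156, -0.579, 0.233] pointing down, gripper open.
Joint ranges: [-2.96, 2.96], [-0.89, 2.26], [0.02, 2.5], [-1.34, 4.48], [0, 2.73], [-2.66, 2.66]. Speed limits (rad/s): [2.39, 2.39, 2.79, 3.14, 3.14, 3.14].

INTERFACE

Orientations are given as a rotation vector (axis times angle).
In Python, from plant import robot gives the robot as it stands.
- The arm moves only by the tool jog_arm, never from a script. Its argument "steps" is a list of rows, each a list of 7 numbers: the closure, from 0 (fully open) to 1 (shut), then the shift along the tool's x, y, z in m, then the turn, a rotation vector about the tool's x, y, z in rad. In form: [[jaw, tx, ty, tz, rx, ry, rz], ...]. A call has 1 to 5 rows; each row is the pose to reach, as a shift and turn from the pose measured when the call began, along the tool's axes at that moment; what a row does not reach only later rows make up. A row lasts 1/8 s, in which the tool goes at most 62.5 mm and 10.7 degrees, less where a joint would pass 70% of its speed; a pose out of reach is approached as far as the arm can. A call with a gripper value outside its range is refused whole. The fingers move at their own pace and stop on an object; "force" is the grip in N (left out, the last holds). Time passes only in rows, so rows that repeat a pose let the fingers close. It gives the time, the measured TCP pose, the force and the opening at its end, in the units of the state.
- robot.read_state(): the state, without advancing time (a new reading comes with each control period).
- robot.read_camera(name): name is "scene" or "side" or "wrist"; returns a dict with "image" (480x640x3 uint8, red, green, blue), "mtx" (3x3 intrinsics, pixels), "extrinsics" (4x4, takes a point from camera to world coordinates); the wrist camera has in their place "tool_from_camera" (4x4, takes a point from camera to tool coordinates, whose origin is the TCP and whose axes are the flange's). Camera axes: x right, y down, z forward; pixel columns grow to the right and rows downward; lengths in m; the calibration is good to about 2 mm. A picture is of the moment at which its call begins: read the wrist's pose just before it. There is no depth.
- robot.close_job(): hands the job in, once; it reports no verdict.
The state is a dict: "t": time; "q": joint angles; "dq": joint speeds; "joint_torque": joint torques, N m; "tool_pos": TCP position; "orientation": TCP orientation; "force": force on the tool from outside, world axes, zero at the start; "wrist_torque": the same for the moment, N m; "opening": finger opening in m.
Only numpy, scipy, OpenCV 4.12 (cv2) and the standard library are available. Lean on these libraries where they do the work, as an engineer would, in place of code of your own. Each camera call takes 0.05 s, during which the arm holds its last target.

## Working session

There is one attempt and no reset: what is moved stays moved. The work goes in short steps, Python scripts to look and compute and a tool call to move; the robot and the scene stay as the last step left them, time stands still between calls to the robot, and variables do not carry over. Pictures are saved under pics/ and viewed, and the job is handed in when it is done.

Besides the shell and the picture viewer there is one more tool, called after ">>>" as a command line: name --pt "numbers of a row" for each row, then --argument value for the rest. jog_arm: Moves the arm, as the interface text tells. Its arguments: {"type":"object","properties":{"steps":{"type":"array"},"force":{"type":"number"}},"required":["steps"]}

```bash
ls; mkdir -p pics; python3 - <<'E'
from plant import robot
import cv2
s=robot.read_state(); print(s)
for n in ["scene","side","wrist"]:
    c=robot.read_camera(n); cv2.imwrite(f"pics/{n}0.png",c["image"][:,:,::-1]); print(n,c["mtx"].tolist()); print(c.get("extrinsics",c.get("tool_from_camera")))
E
```

```text
pics
{'t': 0.0, 'q': array([-1.39336485e+00,  1.31149869e-01,  1.48924764e+00, -3.92856168e-05,
        1.52300125e+00, -8.54020816e-02]), 'dq': array([-6.21427048e-04,  1.36076196e-04, -1.55051934e-04,  7.08567009e-04,
       -1.75597862e-03,  2.76765546e-05]), 'joint_torque': array([-1.05027168e-03, -5.59857774e+01, -4.91758668e+01,  7.64900562e-02,
        3.55262915e-02, -1.63917980e-04]), 'tool_pos': array([ 0.15580279, -0.57886606,  0.23161155]), 'orientation': array([-3.11271619e+00, -4.11437438e-01,  1.91960100e-04]), 'force': array([-0.08912813, -0.11626447,  0.14820415]), 'wrist_torque': array([-0.05222491,  0.01296578,  0.01110784]), 'opening': 0.09320965166180521}
scene [[474.7815934576391, 0.0, 319.3308061081392], [0.0, 474.7815934576391, 243.50753930155147], [0.0, 0.0, 1.0]]
[[ 0.26075849  0.81608242 -0.51576594  1.2162175 ]
 [ 0.96530056 -0.21257962  0.15167313 -0.11853784]
 [ 0.01413645 -0.5374192  -0.84319675  1.11498353]
 [ 0.          0.          0.          1.        ]]
side [[518.3674586139949, 0.0, 327.05821383257506], [0.0, 518.3674586139949, 239.368363303426], [0.0, 0.0, 1.0]]
[[-0.90928447 -0.26107453  0.3241016   0.12011322]
 [-0.41605032  0.58931347 -0.69254009  1.01498631]
 [-0.01019286 -0.76455852 -0.64447372  0.94702582]
 [ 0.          0.          0.          1.        ]]
wrist [[388.0638742292995, 0.0, 314.4597259889424], [0.0, 388.0638742292995, 231.3955439233025], [0.0, 0.0, 1.0]]
[[ 2.19148358e-04 -9.60666376e-01 -2.77704997e-01  7.63087434e-02]
 [ 9.99999691e-01  4.20224218e-04 -6.64543266e-04 -5.57682613e-05]
 [ 7.55102736e-04 -2.77704766e-01  9.60666171e-01 -1.51389931e-01]
 [ 0.00000000e+00  0.00000000e+00  0.00000000e+00  1.00000000e+00]]
```

View pics/scene0.png

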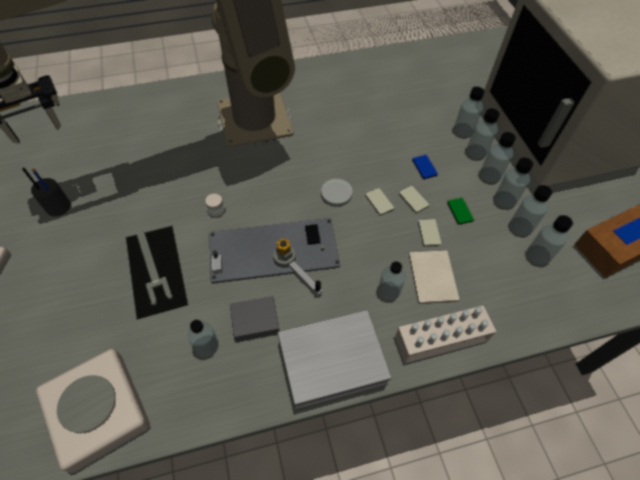

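View pics/side0.png

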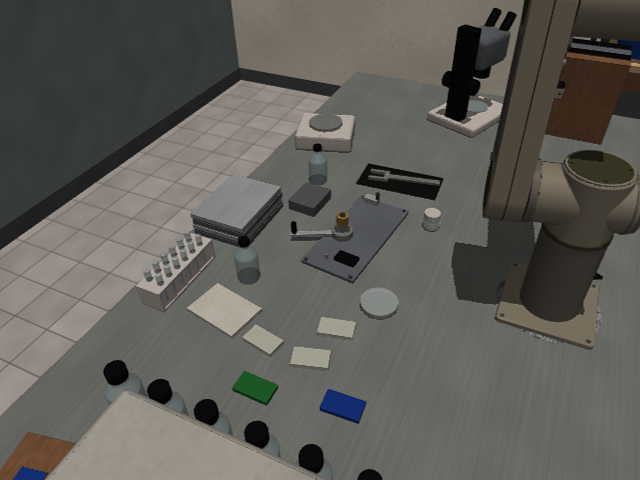

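View pics/wrist0.png

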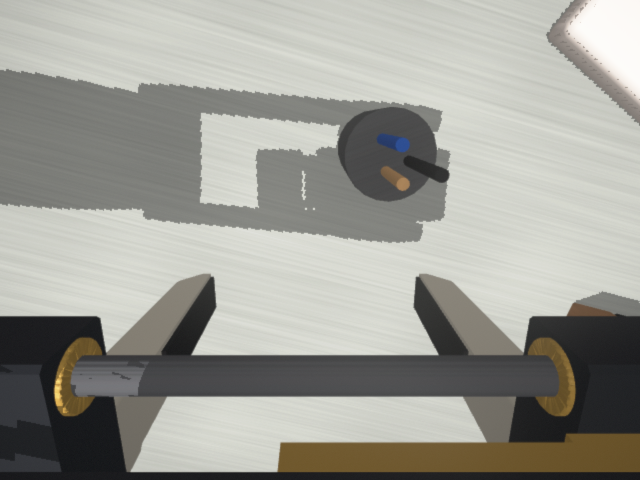

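```bash
cat > h.py <<'E'
import numpy as np, cv2, os
from scipy.spatial.transform import Rotation as R
from scipy.optimize import least_squares
from plant import robot
def cam(name, save=None):
    s=robot.read_state()
    c=robot.read_camera(name)
    if name=="wrist":
        T=np.eye(4);T[:3,:3]=R.from_rotvec(s["orientation"]).as_matrix();T[:3,3]=s["tool_pos"]
        E=T@c["tool_from_camera"]
    else: E=c["extrinsics"]
    if save:
        cv2.imwrite(f"pics/{save}.png",c["image"][:,:,::-1]); np.savez(f"pics/{save}.npz",E=E,K=c["mtx"])
    return c["image"],c["mtx"],E
def load(save):
    d=np.load(f"pics/{save}.npz");return d["K"],d["E"]
def ray(save,u,v):
    K,E=load(save); d=E[:3,:3]@np.linalg.solve(K,[u,v,1]);return E[:3,3],d
def onz(save,u,v,z):
    o,d=ray(save,u,v);return o+d*(z-o[2])/d[2]
def proj(save,P):
    K,E=load(save);P=np.atleast_2d(P);p=(P-E[:3,3])@E[:3,:3];p=p@K.T;return p[:,:2]/p[:,2:]
def crop(save,u0,v0,u1,v1,f,out):
    im=cv2.imread(f"pics/{save}.png")[v0:v1,u0:u1];im=cv2.resize(im,None,fx=f,fy=f,interpolation=cv2.INTER_CUBIC)
    # ticks each 10 px
    for u in range((u0+9)//10*10,u1,10):
        x=int((u-u0+.5)*f);cv2.line(im,(x,0),(x,4 if u%50 else 12),(0,0,255),1)
        if u%50==0: cv2.putText(im,str(u),(x,24),0,.4,(0,0,255),1)
    for v in range((v0+9)//10*10,v1,10):
        y=int((v-v0+.5)*f);cv2.line(im,(0,y),(4 if v%50 else 12,y),(0,0,255),1)
        if v%50==0: cv2.putText(im,str(v),(14,y+4),0,.4,(0,0,255),1)
    cv2.imwrite(f"pics/{out}.png",im)
def st():
    s=robot.read_state();Rm=R.from_rotvec(s["orientation"]).as_matrix()
    return s,Rm
def down(jaw_yaw):
    """tool rotation, z down, tool y (jaw axis) at world angle jaw_yaw"""
    y=np.array([np.cos(jaw_yaw),np.sin(jaw_yaw),0]);z=np.array([0,0,-1.]);x=np.cross(y,z);return np.stack([x,y,z],1)
def go(pos,Rt=None,jaw_yaw=None):
    s,Rm=st()
    if jaw_yaw is not None:
        c=[down(jaw_yaw),down(jaw_yaw+np.pi)]
        Rt=min(c,key=lambda M:R.from_matrix(Rm.T@M).magnitude())
    if Rt is None: Rt=Rm
    d=Rm.T@(np.array(pos)-s["tool_pos"]);w=R.from_matrix(Rm.T@Rt).as_rotvec()
    print("t",round(s["t"],2),"shift",np.round(d,4),"turn",np.round(w,3),"deg",round(np.degrees(np.linalg.norm(w)),1),"dist",round(np.linalg.norm(d),3),"q6",round(s["q"][5],2))
    return d,w
E
python3 - <<'E'
from h import *
crop("scene0",195,205,355,305,5,"c1") 
crop("scene0",120,220,200,320,6,"c2")
crop("scene0",350,140,490,260,5,"c3")
E
```

```text
(no output)
```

View pics/c1.png

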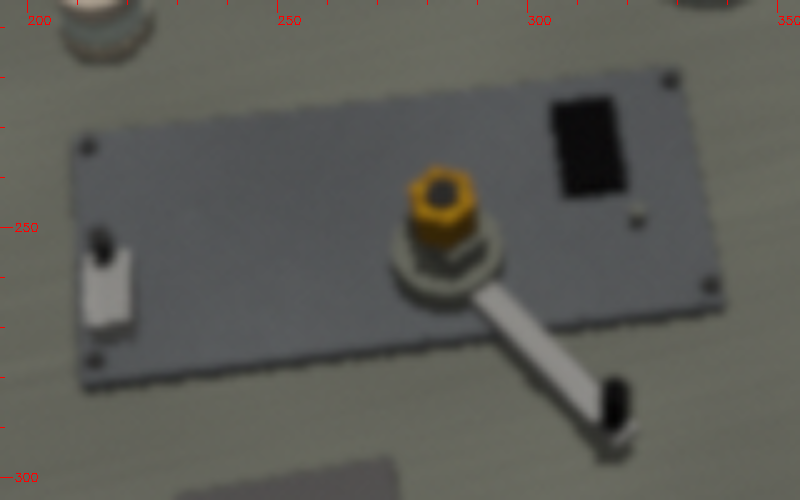

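View pics/c2.png

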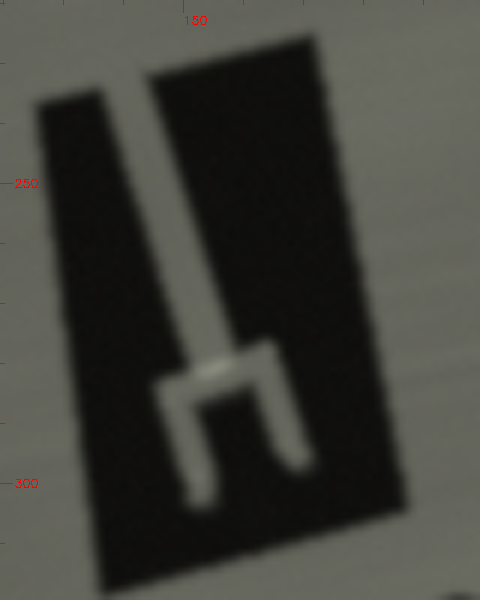

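View pics/c3.png

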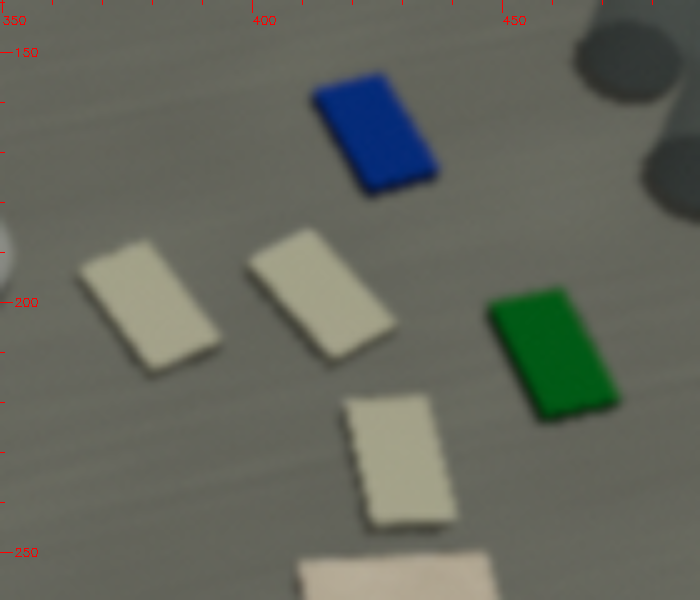

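```bash
python3 - <<'E'
from h import *
cam("scene","s0");cam("side","d0")
for n,(u,v,z) in dict(p1=(210,233,.012),p2=(331.6,218.8,.012),p3=(339.5,266,.012),plA=(305.5,225.5,.022),plB=(318,224.2,.022),plC=(320,243,.022),plD=(307.5,244.3,.022),stud=(283.5,243.3,.086),post=(317.5,281.5,.061),rest1=(212,254.5,.032),rest2=(221,254.5,.032),rest3=(221.3,270,.032),rest4=(212,270.5,.032),pin=(214.5,252,.054),
 matA=(126.2,236.8,.003),matB=(172.5,226,.003),matC=(188,304.5,.003),matD=(137,318.5,.003),tip1=(153.5,304,.008),tip2=(170.5,297.5,.008),hd1=(146,284,.013),hd2=(165.5,277.5,.013),he1=(137.3,236,.013),he2=(145,233,.013)).items():
  print(n,np.round(onz("s0",u,v,z),4))
T=dict(t1=[(366,193.3),(380,188),(394,208),(381,214)],t2=[(399,192),(412,185.5),(428.5,204),(416,211.5)],t3=[(418.5,220),(435.5,219.3),(440.5,244),(424.5,244.5)])
for k,c in T.items():
  P=np.array([onz("s0",u,v,.012)[:2] for u,v in c]);m=P.mean(0);d=(P[2]+P[3]-P[0]-P[1])/2;print(k,m,np.linalg.norm(d),np.degrees(np.arctan2(d[1],d[0])))
for k,(u,v,z) in dict(b1=(392,295,0),b2=(202,352,0),jar=(216,210,0),dish=(337,193,0.01),sbA=(231,303,.035),sbB=(275,298,.035),sbC=(279,332,.035),sbD=(233,338,.035),blue=(425,167,.012),green=(460,211,.012)).items(): print(k,np.round(onz("s0",u,v,z),3))
E
```

```text
p1 [ 0.4313 -0.2056  0.012 ]
p2 [0.4697 0.1355 0.012 ]
p3 [0.6241 0.1135 0.012 ]
plA [0.4803 0.0562 0.022 ]
plB [0.4848 0.0912 0.022 ]
plC [0.5465 0.0803 0.022 ]
plD [0.542  0.0462 0.022 ]
stud [ 0.563  -0.0223  0.086 ]
post [0.6793 0.0372 0.061 ]
rest1 [ 0.5153 -0.2087  0.032 ]
rest2 [ 0.5214 -0.1856  0.032 ]
rest3 [ 0.5684 -0.1921  0.032 ]
rest4 [ 0.5638 -0.2156  0.032 ]
pin [ 0.5236 -0.1994  0.054 ]
matA [ 0.3791 -0.4331  0.003 ]
matB [ 0.3746 -0.3053  0.003 ]
matC [ 0.6299 -0.2917  0.003 ]
matD [ 0.6361 -0.4194  0.003 ]
tip1 [ 0.6089 -0.3753  0.008 ]
tip2 [ 0.6014 -0.3318  0.008 ]
hd1 [ 0.5491 -0.3883  0.013 ]
hd2 [ 0.5425 -0.3378  0.013 ]
he1 [ 0.3916 -0.4006  0.013 ]
he2 [ 0.3868 -0.3795  0.013 ]
t1 [0.44279552 0.29122126] 0.08343844441807355 11.513759045327612
t2 [0.45862664 0.39041306] 0.08172452217232647 15.74234575537806
t3 [0.58190596 0.3903337 ] 0.08338533060677616 -11.635798791356217
b1 [0.736 0.224 0.   ]
b2 [ 0.763 -0.274  0.   ]
jar [ 0.347 -0.178  0.   ]
dish [0.382 0.177 0.01 ]
sbA [ 0.67  -0.183  0.035]
sbB [ 0.684 -0.074  0.035]
sbC [ 0.775 -0.084  0.035]
sbD [ 0.762 -0.194  0.035]
blue [0.354 0.468 0.012]
green [0.536 0.503 0.012]
```

Candidates, from the pictures:
- **Tiles:** three white tiles in the scene view at (379,201), (414,199) and (430,232). Blue (425,167) and green (460,211) tiles are decoys. The notepad (433,276) is larger and cream coloured.
- **Spanner:** the bright fork on the black mat at (155,265).
- **Guide post:** the black finger post at the end of the aluminium arm, (317,281). The stop pin (214,252) on the rest block and the black bottle caps look like it.
- **Nut:** the brass hexagon at (283,243).

Crops c1 to c3 confirm these choices. Next I go over the stage for a close look.

```bash
python3 - <<'E'
from h import *
go([.547,.014,.30],jaw_yaw=-.122)
E
```

```text
t 0.25 shift [ 0.5318 -0.4712 -0.0674] turn [-1.000e-03 -1.000e-03 -1.186e+00] deg 67.9 dist 0.714 q6 -0.09
```

>>> jog_arm --pt "0 0.045 -0.04 -0.006 0 0 -0.12" --pt "0 0.09 -0.08 -0.012 0 0 -0.24" --pt "0 0.135 -0.12 -0.018 0 0 -0.36" --pt "0 0.18 -0.16 -0.024 0 0 -0.48" --pt "0 0.225 -0.2 -0.03 0 0 -0.6"

```text
t: 0.88
tool_pos: [0.3219, -0.3259, 0.2626]
orientation: [-2.851, -1.319, -0.001]
force: [1.1, -0.4, 0.6]
opening: 0.0932
```

```bash
python3 - <<'E'
from h import *
cam("wrist","w1")
go([.547,.014,.30],jaw_yaw=-.122)
E
```

```text
t 0.93 shift [ 0.3992 -0.0441 -0.0346] turn [ 0.002 -0.004 -0.572] deg 32.8 dist 0.403 q6 -0.2
```

>>> jog_arm --pt "0 0.06 -0.007 -0.005 0 0 -0.1" --pt "0 0.12 -0.014 -0.01 0 0 -0.2" --pt "0 0.18 -0.02 -0.016 0 0 -0.3" --pt "0 0.24 -0.026 -0.02 0 0 -0.4" --pt "0 0.3 -0.033 -0.026 0 0 -0.5"

```text
t: 1.55
tool_pos: [0.4929, -0.0674, 0.2912]
orientation: [2.423, 1.999, 0.007]
force: [1.0, -0.2, -0.1]
opening: 0.093
```

```bash
python3 - <<'E'
from h import *
go([.547,.014,.30],jaw_yaw=-.122)
E
```

```text
t 1.55 shift [ 0.0902  0.0377 -0.0084] turn [ 0.003 -0.003 -0.069] deg 4.0 dist 0.098 q6 -0.05
```

View pics/w1.png

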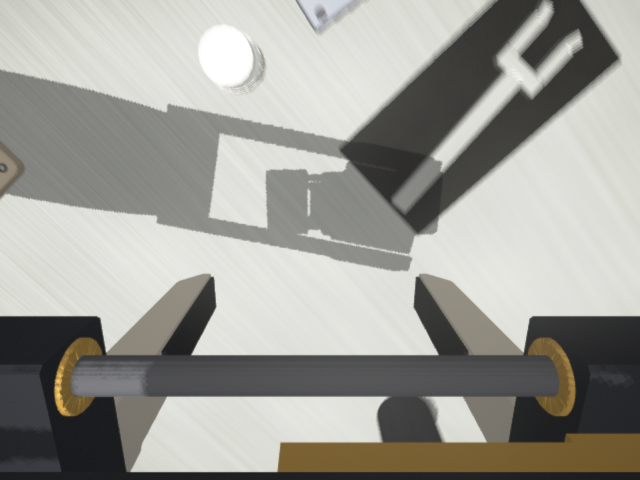

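>>> jog_arm --pt "0 0.0 0.045 -0.01 0.003 -0.003 -0.07" --pt "0 0.0 0.045 -0.01 0.003 -0.003 -0.07" --pt "0 0.0 0.045 -0.01 0.003 -0.003 -0.07"

```text
t: 1.92
tool_pos: [0.5366, -0.076, 0.3008]
orientation: [-2.352, -2.082, 0.001]
force: [0.6, 0.7, -0.7]
opening: 0.0932
```

```bash
python3 - <<'E'
from h import *
cam("wrist","w2")
E
```

```text
(no output)
```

View pics/w2.png

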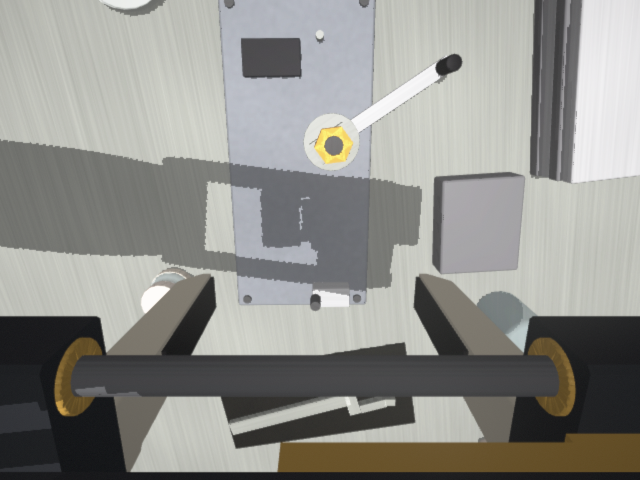

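```bash
python3 - <<'E'
from h import *
crop("w2",210,0,370,110,5,"c4")
crop("w2",270,100,470,200,4,"c5")
crop("w2",220,270,380,320,5,"c6")
a=cv2.imread("pics/c4.png")
E
```

```text
(no output)
```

View pics/c4.png

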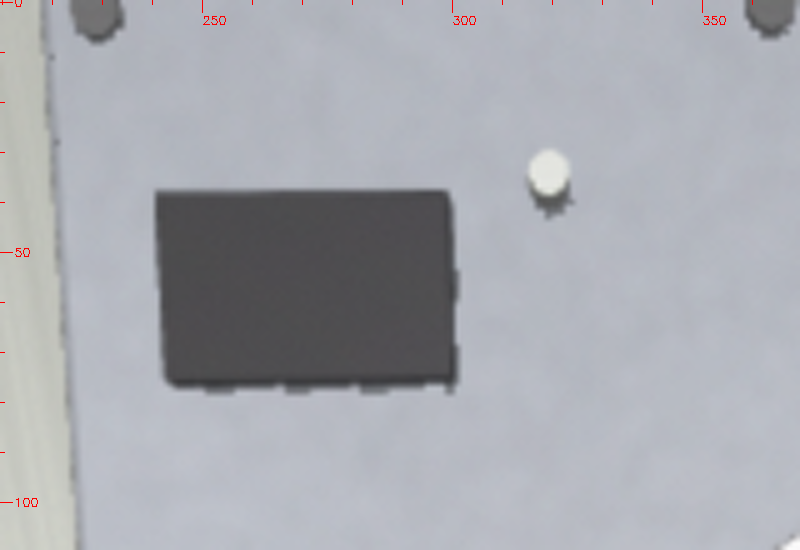

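View pics/c5.png

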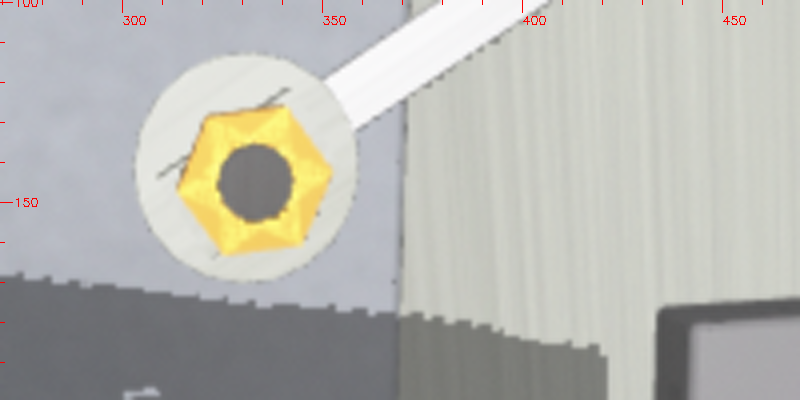

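View pics/c6.png

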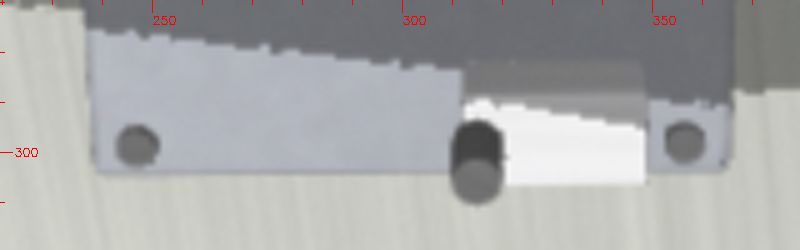

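```bash
python3 - <<'E'
from h import *
f=lambda u0,v0,k,x,y:(u0+x/k-.5,v0+y/k-.5)
obs=[ # (px, local rel pillar axis)
 (f(270,100,4,245.5,167),(0,0,.032)),
 (f(270,100,4,255,181.5),(0,0,.086)),
 (f(210,0,5,155,191),(-.092,.103,.022)),(f(210,0,5,449,190),(-.032,.103,.022)),
 (f(220,270,5,645,62),(.022,-.168,.032)),(f(220,270,5,463,62),(-.022,-.168,.032)),(f(220,270,5,645,184),(.022,-.192,.032)),
 (f(220,270,5,477,181),(-.0185,-.180,.054)),
 (f(220,270,5,95,173),(-.115,-.2,.012)),(f(220,270,5,731,173),(.045,-.2,.012)),
]
px=np.array([o[0] for o in obs]);L=np.array([o[1] for o in obs])
def W(p):
  c,s=np.cos(p[2]),np.sin(p[2]);return np.c_[p[0]+c*L[:,0]-s*L[:,1],p[1]+s*L[:,0]+c*L[:,1],L[:,2]]
r=least_squares(lambda p:(proj("w2",W(p))-px).ravel(),[.56,-.02,-.12],loss="soft_l1",f_scale=1.)
print(r.x,np.round(r.fun.reshape(-1,2),1).tolist())
x,y,a=r.x
K,E=load("w2");print("cam",E[:3,3])
post=onz("w2",453,62.5,.061);print("post",post)
d=post[:2]-r.x[:2];print("arm ang", np.pi/2+a-np.arctan2(d[1],d[0]),np.linalg.norm(d))
Rz=lambda v:np.array([x+np.cos(a)*v[0]-np.sin(a)*v[1],y+np.sin(a)*v[0]+np.cos(a)*v[1]])
print("plat",Rz((-.062,.085)),"home post",Rz((0,.135)),"seat grip",Rz((0,-.085)))
# nut orientation: corner pixels in c5
nc=onz("w2",333.25,144.9,.082)
C=[(285,106),(331,173),(303,245),(227,255),(178,186),(209,116)]
for cx,cy in C:
  p=onz("w2",*f(270,100,4,cx,cy),.082)-nc;print(np.degrees(np.arctan2(p[1],p[0])),np.linalg.norm(p[:2]))
# second-view check with scene
print("scene check post/stud",onz("s0",283,243.3,.086),onz("s0",317.5,281.5,.061))
E
```

```text
[ 0.55941962 -0.02334858 -0.11378271] [[0.2, -0.0], [0.2, -0.5], [-0.6, -1.0], [0.1, -1.3], [0.7, 5.7], [-0.3, 5.9], [0.4, -0.2], [-0.1, 0.0], [-0.8, 1.1], [0.2, 0.3]]
cam [5.45278562e-01 3.67148535e-04 4.52226086e-01]
post [0.6790268  0.03568756 0.061     ]
arm ang 0.9985122855739466 0.13338345052980524
plat [0.5074712 0.0681411] home post [0.57474716 0.11077847] seat grip [ 0.54976894 -0.10779895]
61.61848346815063 0.018279484967191728
-0.6281406681655138 0.01777703078985967
-58.7324388509097 0.018607518283329426
-117.59788607310006 0.01811954692396958
176.2487800434075 0.017985748156282115
119.19000324159754 0.01831639868526935
scene check post/stud [ 0.56268065 -0.02356879  0.086     ] [0.67930764 0.03718309 0.061     ]
```

```bash
python3 - <<'E'
from h import *
go([.679,.0365,.12],jaw_yaw=np.radians(-63.5))
E
```

```text
t 1.98 shift [0.1292 0.1279 0.1812] turn [-0.    -0.     0.986] deg 56.5 dist 0.257 q6 -0.11
```

>>> jog_arm --pt "0.5 0.028 0.028 0.03 0 0 0.18" --pt "0.5 0.056 0.056 0.06 0 0 0.36" --pt "0.5 0.084 0.084 0.1 0 0 0.54" --pt "0.5 0.112 0.112 0.14 0 0 0.72" --pt "0.5 0.129 0.128 0.17 0 0 0.9"

```text
t: 2.6
tool_pos: [0.6788, 0.0367, 0.1297]
orientation: [-3.026, -0.84, 0.001]
force: [-0.0, -0.5, 0.2]
opening: 0.0485
```

```bash
python3 - <<'E'
from h import *
cam("wrist","w3")
go([.679,.0365,.047],jaw_yaw=np.radians(-63.5))
E
```

```text
t 2.65 shift [0.0006 0.0025 0.0777] turn [-0.004  0.005  0.07 ] deg 4.0 dist 0.078 q6 1.02
```

View pics/w3.png

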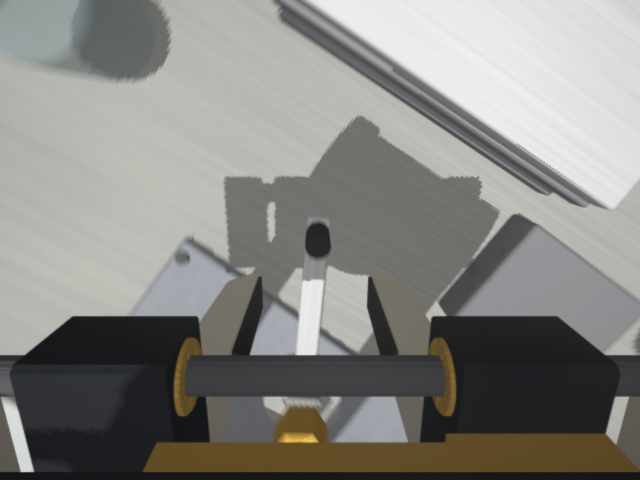

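```bash
python3 - <<'E'
from h import *
print(onz("w3",317.5,234,.061))
go([.679,.0365,.047],jaw_yaw=np.radians(-63.5))
E
```

```text
[0.68901452 0.0413612  0.061     ]
t 2.65 shift [0.0006 0.0025 0.0777] turn [-0.004  0.005  0.07 ] deg 4.0 dist 0.078 q6 1.02
```

>>> jog_arm --pt "0.5 0 0.002 0.03 -0.004 0.005 0.07" --pt "0.5 0 0.002 0.06 -0.004 0.005 0.07" --pt "0.5 0 0.002 0.078 -0.004 0.005 0.07" --pt "0.72 0 0.002 0.078 -0.004 0.005 0.07"

```text
t: 3.15
tool_pos: [0.6769, 0.0361, 0.0459]
orientation: [-3.057, -0.719, 0.003]
force: [-0.5, 0.1, -0.3]
opening: 0.0406
```

```bash
python3 - <<'E'
from h import *
s,Rm=st();print(s["opening"],s["force"],s["tool_pos"])
P=np.array([.5598,-.0234]);L=.134
for th in [.8,.6,.4,.2,0,-.03]:
  yaw=np.pi/2-.114-th
  p=np.r_[P+L*np.array([np.cos(yaw),np.sin(yaw)]),.047]
  print(th,end=" ");go(p,jaw_yaw=yaw+np.pi/2)
E
```

```text
0.04060364486347045 [-0.48151091  0.05897955 -0.33229601] [0.67685665 0.0360808  0.04592278]
0.8 t 3.15 shift [ 0.0002 -0.0249 -0.001 ] turn [-0.001  0.002 -0.195] deg 11.2 dist 0.025 q6 1.09
0.6 t 3.15 shift [-0.0076 -0.0505 -0.001 ] turn [-0.002  0.001 -0.395] deg 22.6 dist 0.051 q6 1.09
0.4 t 3.15 shift [-0.0203 -0.074  -0.0009] turn [-0.002  0.001 -0.595] deg 34.1 dist 0.077 q6 1.09
0.2 t 3.15 shift [-0.0374 -0.0946 -0.0009] turn [-0.002  0.001 -0.795] deg 45.5 dist 0.102 q6 1.09
0 t 3.15 shift [-0.0583 -0.1113 -0.0008] turn [-0.002  0.001 -0.995] deg 57.0 dist 0.126 q6 1.09
-0.03 t 3.15 shift [-0.0617 -0.1135 -0.0008] turn [-2.000e-03  1.000e-03 -1.025e+00] deg 58.7 dist 0.129 q6 1.09
```

>>> jog_arm --pt "0.72 0.001 -0.023 -0.001 0 0 -0.18" --pt "0.72 -0.006 -0.046 -0.001 0 0 -0.36" --pt "0.72 -0.017 -0.068 -0.001 0 0 -0.54" --pt "0.72 -0.031 -0.088 -0.001 0 0 -0.72" --pt "0.72 -0.048 -0.104 -0.001 0 0 -0.9"

```text
t: 3.78
tool_pos: [0.5885, 0.1083, 0.0498]
orientation: [2.434, 1.986, 0.003]
force: [0.9, 0.1, -0.0]
opening: 0.0262
```

```bash
python3 - <<'E'
from h import *
s,Rm=st();print(s["opening"],s["force"],s["tool_pos"])
P=np.array([.5598,-.0234]);L=.134
for th in [0,-.03]:
  yaw=np.pi/2-.114-th
  p=np.r_[P+L*np.array([np.cos(yaw),np.sin(yaw)]),.047]
  print(th,end=" ");go(p,jaw_yaw=yaw+np.pi/2)
E
```

```text
0.026224731874588424 [ 0.86601206  0.08199595 -0.01705519] [0.58851597 0.10825827 0.04984579]
0 t 3.77 shift [-0.0013 -0.0135  0.0028] turn [ 0.002 -0.001 -0.088] deg 5.0 dist 0.014 q6 0.3
-0.03 t 3.77 shift [-0.0017 -0.0175  0.0028] turn [ 0.002 -0.001 -0.118] deg 6.8 dist 0.018 q6 0.3
```

Move to the home angle plus a little, to cover the trailing finger's gap.

>>> jog_arm --pt "0.72 -0.001 -0.012 0.001 0 0 -0.09" --pt "0.72 -0.001 -0.0165 0.001 0 0 -0.09" --pt "0.72 -0.001 -0.0185 0.001 0 0 -0.09" --pt "0.72 -0.001 -0.0195 0.001 0 0 -0.09" --pt "0.72 -0.001 -0.0195 0.001 0 0 -0.09"

```text
t: 4.4
tool_pos: [0.5707, 0.111, 0.0498]
orientation: [2.342, 2.091, 0.006]
force: [4.0, -1.3, 2.5]
opening: 0.0264
```

```bash
python3 - <<'E'
from h import *
s,Rm=st();print(s["opening"],s["force"],s["wrist_torque"],s["tool_pos"])
cam("side","d1");cam("scene","s1");cam("wrist","w4")
crop("s1",200,200,360,310,5,"c7")
E
```

```text
0.02643008052758974 [ 4.01752305 -1.30524691  2.47670806] [-0.16809218 -0.82765414  0.01681934] [0.57072937 0.11095695 0.04979702]
```

View pics/c7.png

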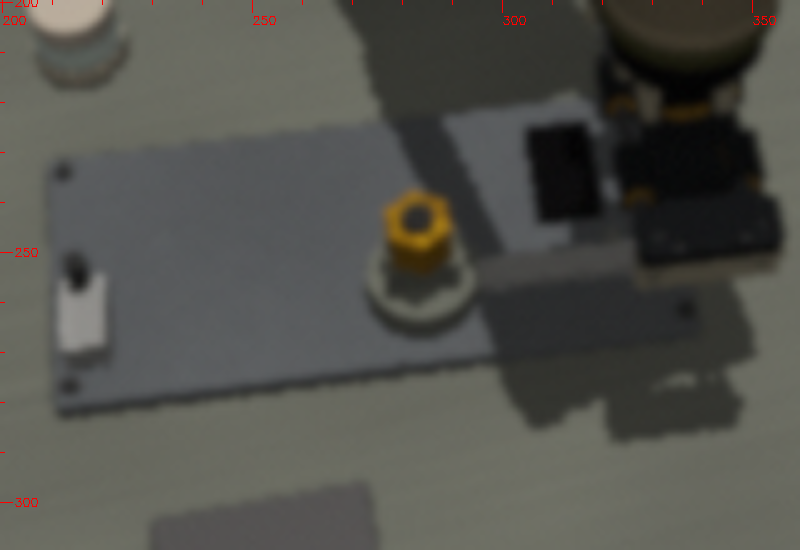

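View pics/w4.png

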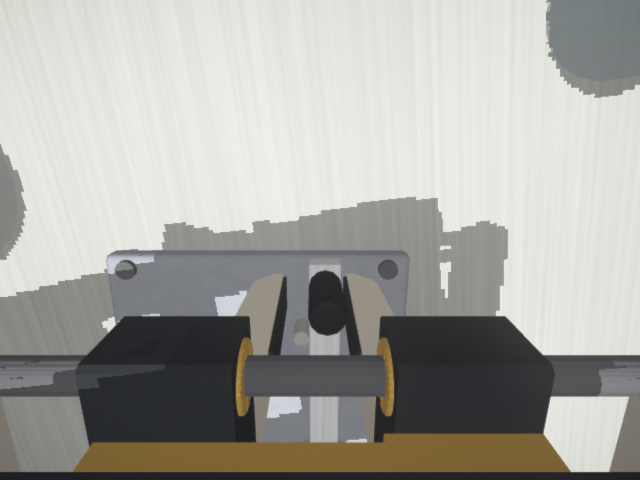

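```bash
python3 - <<'E'
from h import *
go([.42,-.385,.2],jaw_yaw=np.radians(-80.4))
E
```

```text
t 4.55 shift [-0.5096 -0.0933 -0.1514] turn [ 0.003 -0.004  1.291] deg 73.9 dist 0.54 q6 0.22
```

>>> jog_arm --pt "0.5 0 0 0 0 0 0" --pt "0.5 0 0 -0.06 0 0 0" --pt "0.5 -0.02 -0.005 -0.12 0 0 0" --pt "0.3 -0.075 -0.015 -0.15 0 0 0.15" --pt "0 -0.135 -0.025 -0.15 0 0 0.33"

```text
t: 5.18
tool_pos: [0.5306, -0.0211, 0.2023]
orientation: [2.654, 1.673, 0.012]
force: [1.7, 0.1, -0.2]
opening: 0.0619
```

```bash
python3 - <<'E'
from h import *
go([.42,-.385,.2],jaw_yaw=np.radians(-80.4))
E
```

```text
t 5.17 shift [-0.376   0.0572  0.0011] turn [ 0.005 -0.007  0.957] deg 54.9 dist 0.38 q6 0.31
```

>>> jog_arm --pt "0 -0.06 0.009 0 0 0 0.18" --pt "0 -0.12 0.018 0 0 0 0.36" --pt "0 -0.18 0.027 0 0 0 0.54" --pt "0 -0.24 0.036 0 0 0 0.72" --pt "0 -0.3 0.046 0 0.005 -0.007 0.9"

```text
t: 5.8
tool_pos: [0.441, -0.3125, 0.2003]
orientation: [-3.12, -0.343, 0.003]
force: [1.1, -0.6, 0.2]
opening: 0.0933
```

```bash
python3 - <<'E'
from h import *
go([.42,-.385,.2],jaw_yaw=np.radians(-80.4))
E
```

```text
t 5.8 shift [-0.0362  0.0662  0.0002] turn [-0.003  0.001  0.051] deg 2.9 dist 0.075 q6 0.64
```

>>> jog_arm --pt "0 -0.03 0.05 0 -0.003 0 0.05" --pt "0 -0.036 0.066 0 -0.003 0 0.05" --pt "0 -0.036 0.066 0 -0.003 0 0.05"

```text
t: 6.18
tool_pos: [0.4195, -0.3846, 0.1991]
orientation: [-3.129, -0.263, 0.004]
force: [0.3, -0.1, 1.1]
opening: 0.093
```

```bash
python3 - <<'E'
from h import *
cam("wrist","w5")
E
```

```text
(no output)
```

View pics/w5.png

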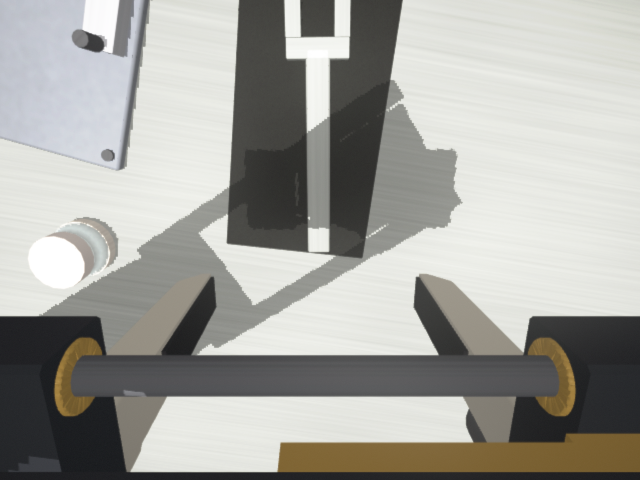

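```bash
python3 - <<'E'
from h import *
crop("w5",270,0,420,130,5,"c8")
crop("w5",270,180,390,270,6,"c9")
E
```

View pics/c8.png

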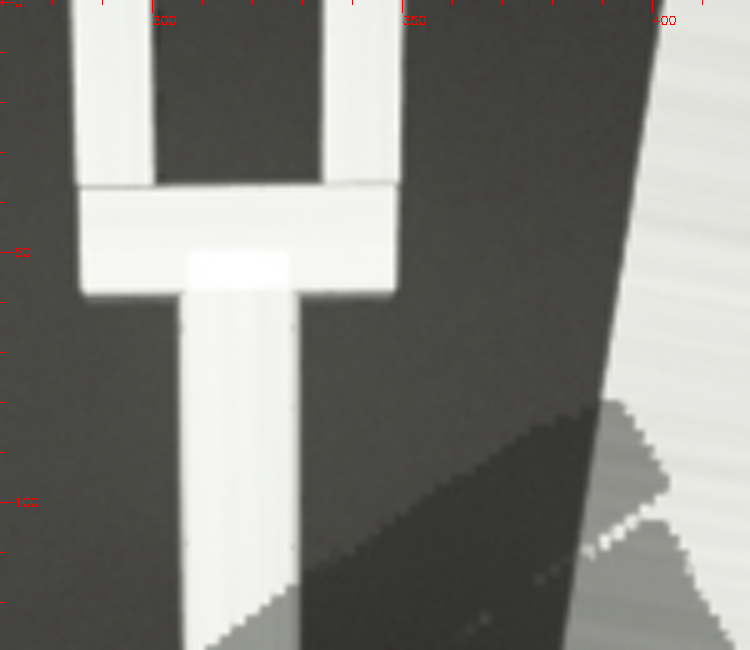

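View pics/c9.png

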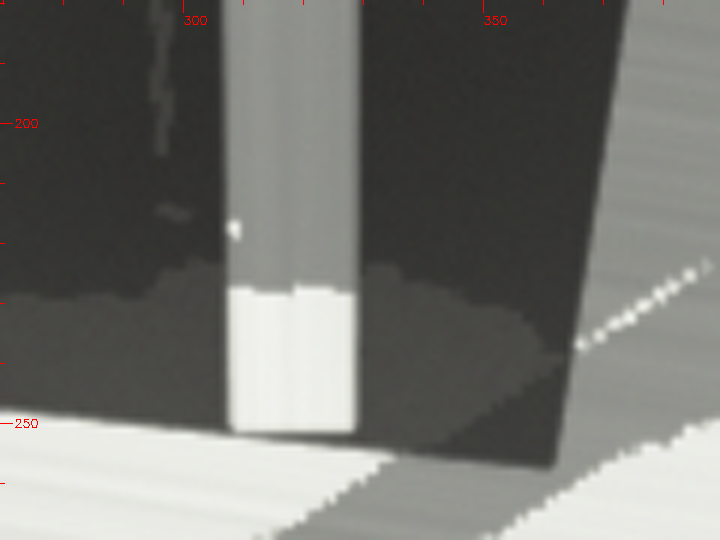

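```bash
python3 - <<'E'
from h import *
f=lambda u0,v0,k,x,y:(u0+x/k-.5,v0+y/k-.5)
z=.013
hb=[onz("w5",*f(270,0,5,x,y),z) for x,y in ((80,294),(397,292))]   # head back edge local (.045,±.0255)
sb=[onz("w5",*f(270,0,5,x,y),z) for x,y in ((155,184),(323,183))]
he=[onz("w5",*f(270,180,6,x,y),z) for x,y in ((231,430),(355,430))]
h1=[onz("w5",*f(270,0,5,x,y),z) for x,y in ((181,330),(299,330))]
P=np.array(hb+sb+he);Lc=np.array([(.045,.0255),(.045,-.0255),(.061,.0135),(.061,-.0135),(-.12,.01),(-.12,-.01)])
def W(p):
  c,s=np.cos(p[2]),np.sin(p[2]);return np.c_[p[0]+c*Lc[:,0]-s*Lc[:,1],p[1]+s*Lc[:,0]+c*Lc[:,1]]
r=least_squares(lambda p:(W(p)-P[:,:2]).ravel(),[.5,-.37,.17])
print(r.x,np.degrees(r.x[2]));print(np.round(r.fun.reshape(-1,2)*1000,1).tolist())
g=r.x
go([g[0],g[1],.06],jaw_yaw=g[2]-np.pi/2)
go([g[0],g[1],.018],jaw_yaw=g[2]-np.pi/2)
E
```

```text
[ 0.49710641 -0.37358796  0.17544135] 10.052048885618216
[[0.4, 0.1], [0.5, -0.1], [0.4, 0.4], [0.6, -0.1], [-1.1, 0.3], [-0.8, -0.6]]
t 6.22 shift [0.0779 0.0033 0.1392] turn [-0.002  0.002 -0.007] deg 0.4 dist 0.16 q6 0.57
t 6.22 shift [0.078  0.0033 0.1812] turn [-0.002  0.002 -0.007] deg 0.4 dist 0.197 q6 0.57
```

>>> jog_arm --pt "0.3 0.04 0.0033 0.05 -0.002 0.002 -0.007" --pt "0.4 0.078 0.0033 0.095 -0.002 0.002 -0.007" --pt "0.5 0.078 0.0033 0.14 -0.002 0.002 -0.007" --pt "0.5 0.078 0.0033 0.165 -0.002 0.002 -0.007" --pt "0.5 0.078 0.0033 0.165 -0.002 0.002 -0.007"

```text
t: 6.85
tool_pos: [0.4962, -0.3697, 0.0313]
orientation: [-3.124, -0.28, 0.006]
force: [-0.3, 0.7, 0.4]
opening: 0.0488
```

```bash
python3 - <<'E'
from h import *
cam("wrist","w6")
g=[0.49710641,-0.37358796,0.17544135]
go([g[0],g[1],.018],jaw_yaw=g[2]-np.pi/2)
E
```

```text
t 6.9 shift [-0.0006  0.0023  0.0156] turn [-0.002  0.001  0.003] deg 0.2 dist 0.016 q6 0.67
```

View pics/w6.png

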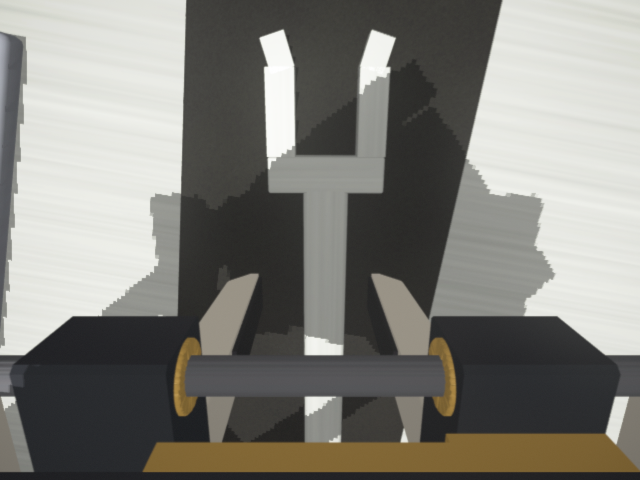

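>>> jog_arm --pt "0.5 0 0.0025 0.0145 -0.002 0.001 0.003" --pt "0.5 0 0.0025 0.0145 -0.002 0.001 0.003" --pt "0.9 0 0.0025 0.0145 -0.002 0.001 0.003" --pt "0.9 0 0.0025 0.0145 -0.002 0.001 0.003" --pt "0.9 0 0.0025 0.0145 -0.002 0.001 0.003" --force 50

```text
t: 7.52
tool_pos: [0.4979, -0.374, 0.0195]
orientation: [3.129, 0.274, 0.0]
force: [-0.1, 0.0, -0.0]
opening: 0.0212
```

```bash
python3 - <<'E'
from h import *
g=[0.49710641,-0.37358796,0.17544135]
go([g[0],g[1],.018],jaw_yaw=g[2]-np.pi/2)
E
```

```text
t 7.53 shift [-0.0007 -0.0005  0.0015] turn [ 0. -0. -0.] deg 0.0 dist 0.002 q6 0.67
```

>>> jog_arm --pt "0.9 0 0 -0.03 0 0 0" --pt "0.9 0 0 -0.08 0 0 0" --pt "0.9 0 0 -0.13 0 0 0" --pt "0.9 0 0 -0.15 0 0 0"

```text
t: 8.02
tool_pos: [0.4991, -0.3751, 0.1733]
orientation: [3.125, 0.274, 0.006]
force: [0.8, -1.3, -2.1]
opening: 0.0193
```

```bash
python3 - <<'E'
from h import *
s,_=st();print(s["opening"],s["force"],s["tool_pos"])
go([.5427,-.1724,.16],jaw_yaw=-.114)
E
```

```text
0.019306924913048536 [ 0.7503924  -1.28575161 -2.0560961 ] [ 0.49911535 -0.3751107   0.17325619]
t 8.03 shift [ 0.0781 -0.1921  0.0126] turn [ 0.006  0.    -1.282] deg 73.5 dist 0.208 q6 0.67
```

>>> jog_arm --pt "0.9 0.01 -0.025 0 0 0 -0.16" --pt "0.9 0.02 -0.05 0 0 0 -0.33" --pt "0.9 0.03 -0.075 0 0 0 -0.5" --pt "0.9 0.04 -0.1 0 0 0 -0.67" --pt "0.9 0.05 -0.125 0 0.003 0 -0.84"

```text
t: 8.65
tool_pos: [0.5259, -0.242, 0.1708]
orientation: [2.741, 1.534, 0.0]
force: [-0.4, -0.8, -1.5]
opening: 0.0192
```

```bash
python3 - <<'E'
from h import *
go([.5427,-.1724,.12],jaw_yaw=-.114)
E
```

```text
t 8.65 shift [ 0.0681 -0.0221  0.0508] turn [ 0.     0.    -0.436] deg 25.0 dist 0.088 q6 0.03
```

>>> jog_arm --pt "0.9 0.025 -0.008 0.015 0 0 -0.16" --pt "0.9 0.05 -0.016 0.03 0 0 -0.32" --pt "0.9 0.068 -0.022 0.05 0 0 -0.436" --pt "0.9 0.068 -0.022 0.068 0 0 -0.436" --pt "0.9 0.068 -0.022 0.068 0 0 -0.436"

```text
t: 9.28
tool_pos: [0.5407, -0.1723, 0.0999]
orientation: [-2.344, -2.085, 0.004]
force: [0.5, -0.0, -0.9]
opening: 0.019
```

```bash
python3 - <<'E'
from h import *
cam("wrist","w7")
s,_=st();print(s["opening"],s["force"])
go([.5427,-.1724,.0505],jaw_yaw=-.114)
E
```

```text
0.01920457820539554 [-0.03005963 -0.11049707 -0.95132116]
t 9.32 shift [0.0007 0.0011 0.051 ] turn [-0.002 -0.    -0.003] deg 0.2 dist 0.051 q6 -0.28
```

View pics/w7.png

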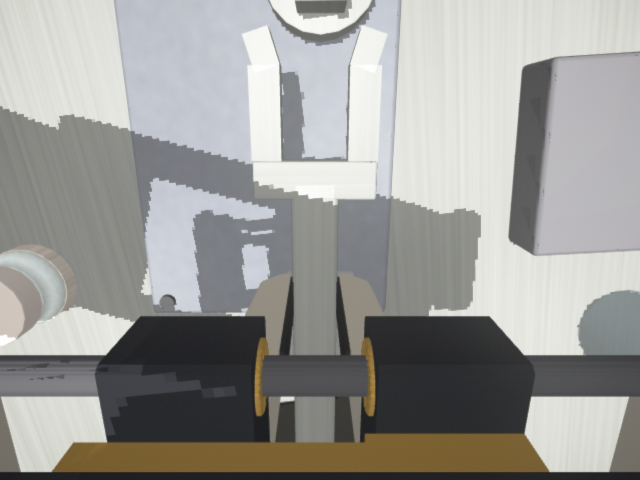

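```bash
python3 - <<'E'
from h import *
crop("w7",230,0,410,90,4,"c10")
E
```

```text
(no output)
```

View pics/c10.png

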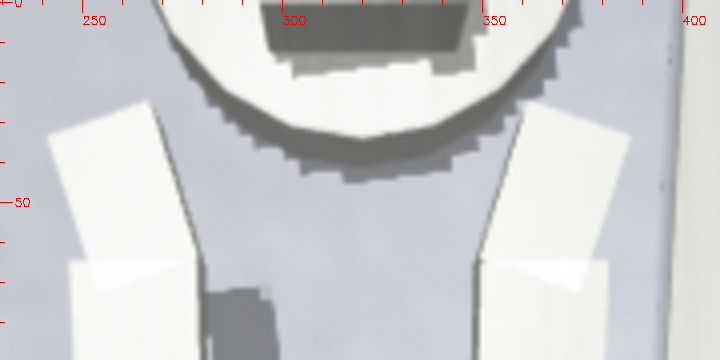

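```bash
python3 - <<'E'
from h import *
crop("w7",370,0,410,120,5,"c11a");crop("w7",370,200,410,320,5,"c11b")
a=cv2.imread("pics/c11a.png");b=cv2.imread("pics/c11b.png")
crop("w7",110,0,170,120,5,"c11c");crop("w7",140,220,200,340,5,"c11d")
cv2.imwrite("pics/c11.png",np.hstack([a,b])); cv2.imwrite("pics/c12.png",np.hstack([cv2.imread("pics/c11c.png"),cv2.imread("pics/c11d.png")]))
E
```

```text
(no output)
```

View pics/c11.png

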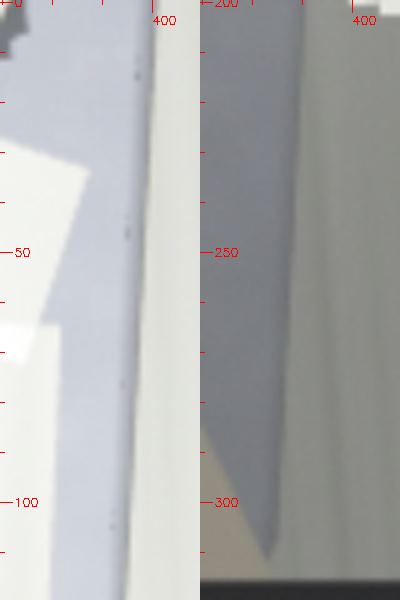

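View pics/c12.png

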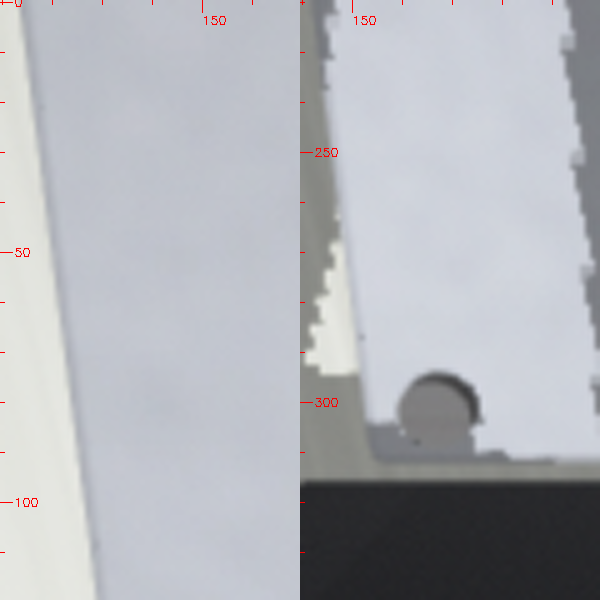

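```bash
python3 - <<'E'
from h import *
s,Rm=st()
ty=Rm[:,1];print("tool yaw",np.arctan2(ty[1],ty[0]))
for a,b in (((400.3,0),(384.7,300)),((400.3,0),(389.9,200)),((113.9,0),(152.5,300)),((113.9,0),(129.1,119))):
  p=onz("w7",*a,.012);q=onz("w7",*b,.012);d=p-q;print(p,np.arctan2(-d[0],d[1]))
# mid line
p=(onz("w7",400.3,0,.012)+onz("w7",113.9,0,.012))/2;q=(onz("w7",384.7,300,.012)+onz("w7",152.5,300,.012))/2;d=p-q;print("mid",np.arctan2(-d[0],d[1]),p,q)
# pillar: flange bottom (front) point at z .032: centre = + .03
for u,v,z,L in ((320.3,33.5,.032,-.03),(320.3,12.5,.032,-.02)):
  p=onz("w7",u,v,z); a=-.114;print("pillar",p[:2]-L*np.array([-np.sin(a),np.cos(a)]))
E
```

```text
tool yaw -0.11688007527817972
[ 0.60228609 -0.0386787   0.012     ] -0.11395211425778953
[ 0.60228609 -0.0386787   0.012     ] -0.11395211425779
[ 0.44621864 -0.02019813  0.012     ] -0.11428062790291837
[ 0.44621864 -0.02019813  0.012     ] -0.11533641225140076
mid -0.11411665586199074 [ 0.52425237 -0.02943842  0.012     ] [ 0.50372089 -0.20857336  0.012     ]
pillar [ 0.55972837 -0.02411734]
pillar [ 0.55967198 -0.02446711]
```

>>> jog_arm --pt "0.9 0 0.0015 0.03 -0.002 0 -0.003" --pt "0.9 0 0.0015 0.046 -0.002 0 -0.003" --pt "0.9 0 0.0015 0.049 -0.002 0 -0.003" --pt "0.9 0 0.0015 0.049 -0.002 0 -0.003" --pt "0.9 0 0.0015 0.049 -0.002 0 -0.003"

```text
t: 9.95
tool_pos: [0.5439, -0.1735, 0.0538]
orientation: [2.343, 2.09, 0.001]
force: [0.5, 0.0, -1.7]
opening: 0.0198
```

```bash
python3 - <<'E'
from h import *
cam("wrist","w8")
s,_=st();print(s["opening"],s["force"],s["wrist_torque"])
go([.5427,-.1724,.0505],jaw_yaw=-.114)
crop("w8",210,0,410,150,4,"c13")
E
```

```text
0.01971868675434665 [ 0.40578401 -1.15038638 -1.1526788 ] [-0.0545769  -0.08218636  0.03158718]
t 10.0 shift [ 0.0009 -0.0012  0.0032] turn [0.001 0.    0.   ] deg 0.1 dist 0.003 q6 -0.28
```

View pics/c13.png

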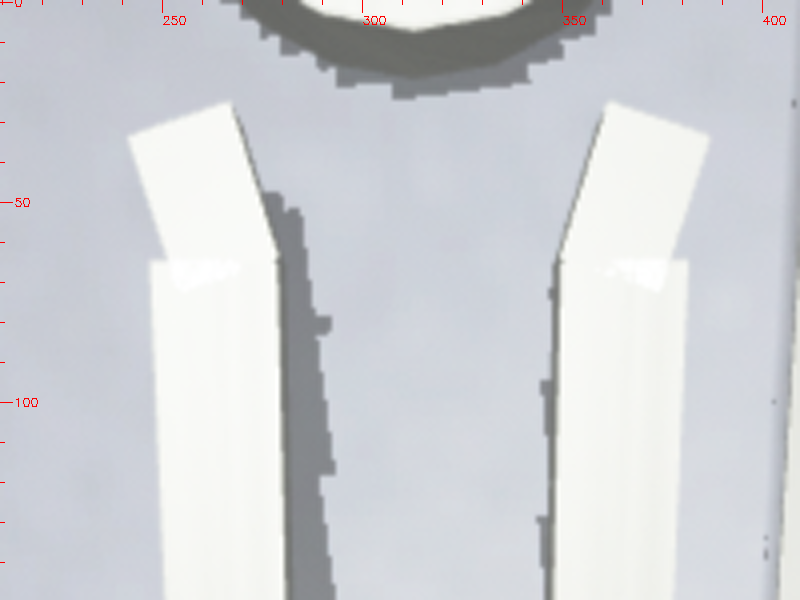

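View pics/w8.png

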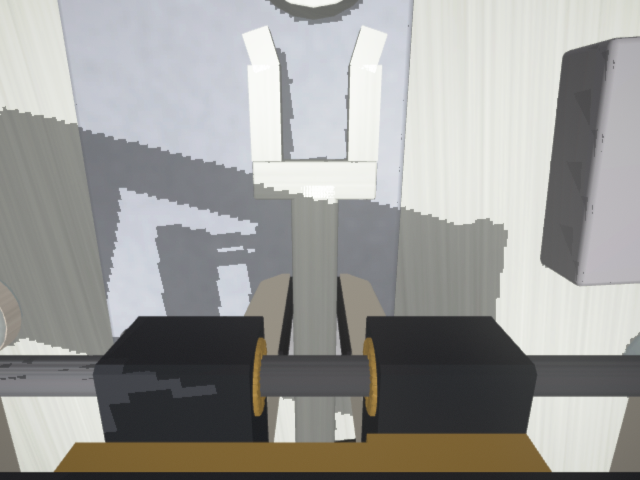

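>>> jog_arm --pt "0.9 0.0 -0.0003 0.003 0.001 0 0" --pt "0.9 0.012 -0.0003 0.003 0.001 0 0" --pt "0.9 0.024 -0.0003 0.003 0.001 0 0" --pt "0.9 0.034 -0.0003 0.003 0.001 0 0" --pt "0.9 0.034 -0.0003 0.003 0.001 0 0"

```text
t: 10.62
tool_pos: [0.5474, -0.1385, 0.0506]
orientation: [2.343, 2.093, 0.0]
force: [-0.3, 0.2, -2.1]
opening: 0.0195
```

```bash
python3 - <<'E'
from h import *
cam("wrist","w9")
s,_=st();print(s["opening"],s["force"],s["wrist_torque"])
go([.5598-.1138*.085,-.024-.9935*.085,.0485],jaw_yaw=-.114)
E
```

```text
0.019027979452431946 [ 0.11105415 -0.2871145  -1.98152245] [-0.03804864 -0.07544108 -0.03580493]
t 10.68 shift [ 0.0307 -0.0008  0.0022] turn [0.    0.    0.001] deg 0.1 dist 0.031 q6 -0.23
```

View pics/w9.png

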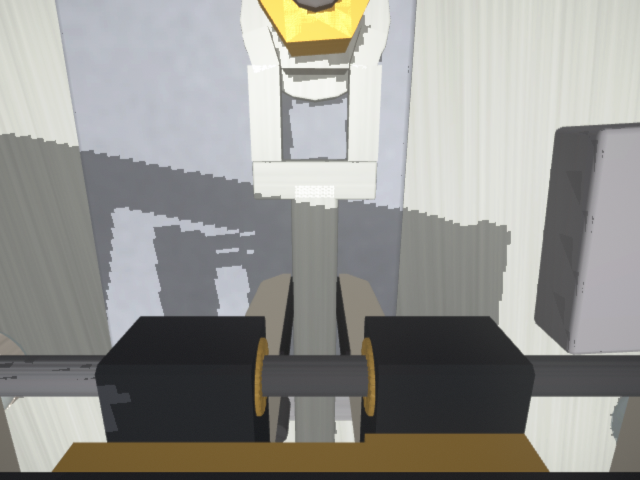

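>>> jog_arm --pt "0.9 0.012 0 0 0 0 0" --pt "0.9 0.022 0 0 0 0 0" --pt "0.9 0.0305 0 0 0 0 0" --pt "0.9 0.0305 0 0.001 0 0 0" --pt "0.9 0.0305 0 0.002 0 0 0"

```text
t: 11.3
tool_pos: [0.5509, -0.1087, 0.0488]
orientation: [2.342, 2.093, -0.0]
force: [-5.1, 2.5, 8.7]
opening: 0.0192
```

```bash
python3 - <<'E'
from h import *
cam("wrist","w10");cam("scene","s2");cam("side","d2")
s,_=st();print(s["opening"],s["force"],s["wrist_torque"])
go([.5598-.1138*.085,-.024-.9935*.085,.0485],jaw_yaw=-.114)
crop("s2",190,190,350,310,5,"c14")
crop("d2",260,150,460,300,4,"c15")
E
```

```text
0.019342539273978866 [-0.54148563  0.30073305 -0.12659307] [0.21006129 0.01049213 0.00871659]
t 11.45 shift [ 0.0003 -0.0009  0.0003] turn [0.    0.    0.001] deg 0.1 dist 0.001 q6 -0.17
```

View pics/c14.png

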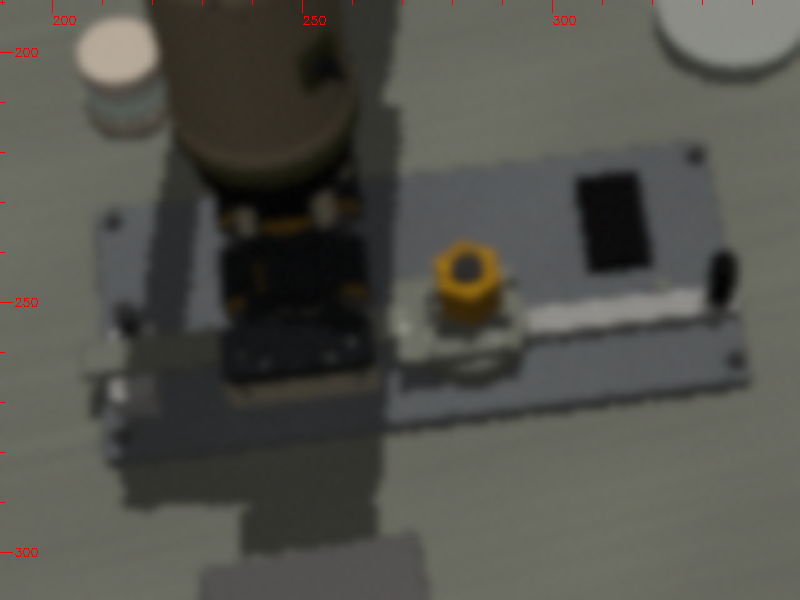

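View pics/c15.png

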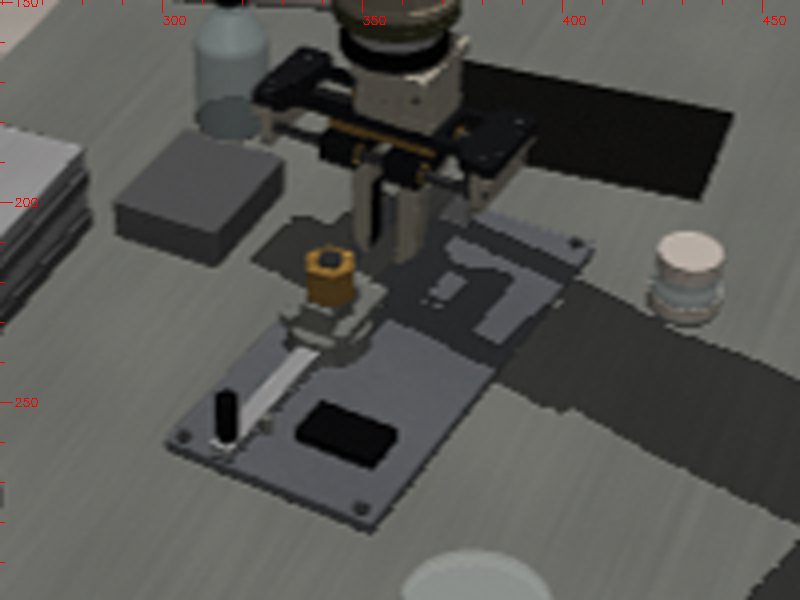

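View pics/w10.png

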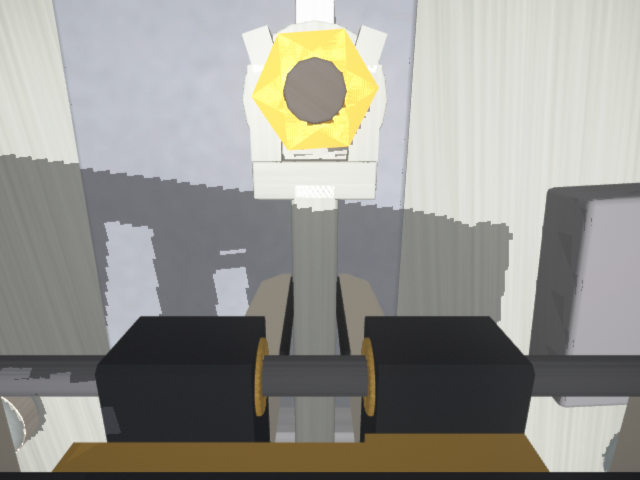

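```bash
python3 - <<'E'
from h import *
crop("w10",240,15,390,165,5,"c16")
print(onz("w10",315,90.5,.086))
E
```

```text
[ 0.55969338 -0.02444728  0.086     ]
```

View pics/c16.png

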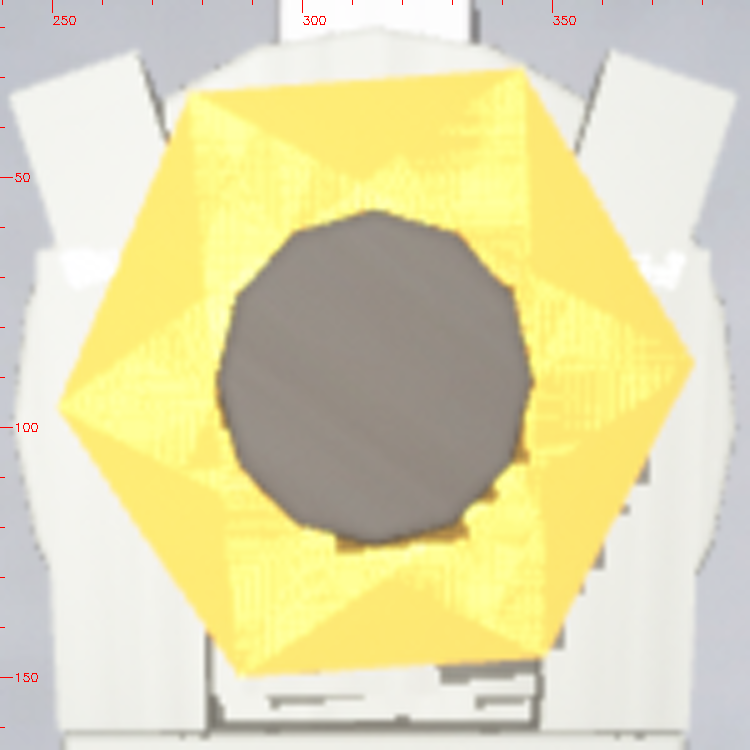

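```bash
python3 - <<'E'
from h import *
nc=onz("w10",314.7,90.5,.086)
P=[onz("w10",240+x/5-.5,15+y/5-.5,.082) for x,y in ((693,362),(522,69),(190,91),(59,406),(243,674),(548,655))]
P=np.array(P);print(P.mean(0),nc)
print([round(np.degrees(np.arctan2(*(p-P.mean(0))[[1,0]])),1) for p in P])
c=P.mean(0)
go([c[0],c[1],.15],jaw_yaw=np.radians(26))
E
```

```text
[ 0.5596131  -0.02437615  0.082     ] [ 0.55961079 -0.02443797  0.086     ]
[np.float64(-2.7), np.float64(57.4), np.float64(117.5), np.float64(177.3), np.float64(-122.3), np.float64(-62.5)]
t 11.45 shift [ 0.0849 -0.0009 -0.1012] turn [ 0.     0.    -0.567] deg 32.5 dist 0.132 q6 -0.17
```

>>> jog_arm --pt "0.6 0 0 0 0 0 0" --pt "0.5 0 0 0 0 0 0" --pt "0.5 0 0 -0.05 0 0 -0.05" --pt "0.5 0 0 -0.1 0 0 -0.2" --pt "0.5 0.04 0 -0.1 0 0 -0.38"

```text
t: 12.08
tool_pos: [0.559, -0.0715, 0.1548]
orientation: [1.898, 2.491, 0.006]
force: [0.3, 0.4, -0.8]
opening: 0.0467
```

```bash
python3 - <<'E'
from h import *
go([.5597,-.0244,.15],jaw_yaw=np.radians(27.4))
E
```

```text
t 12.07 shift [0.0453 0.0132 0.0046] turn [ 0.008  0.007 -0.209] deg 12.0 dist 0.047 q6 -0.49
```

>>> jog_arm --pt "0.45 0.035 0.01 0.0 0.008 0.007 -0.15" --pt "0.45 0.0453 0.0132 0.01 0.008 0.007 -0.209" --pt "0.45 0.0453 0.0132 0.03 0.008 0.007 -0.209" --pt "0.45 0.0453 0.0132 0.04 0.008 0.007 -0.209" --pt "0.45 0.0453 0.0132 0.04 0.008 0.007 -0.209"

```text
t: 12.7
tool_pos: [0.5588, -0.0251, 0.1128]
orientation: [-1.633, -2.68, 0.002]
force: [0.6, -0.9, -0.6]
opening: 0.0516
```

```bash
python3 - <<'E'
from h import *
cam("wrist","w11")
go([.5597,-.0244,.073],jaw_yaw=np.radians(27.4))
E
```

```text
t 12.75 shift [0.0005 0.0006 0.0408] turn [-0.001 -0.001 -0.002] deg 0.1 dist 0.041 q6 -0.61
```

View pics/w11.png

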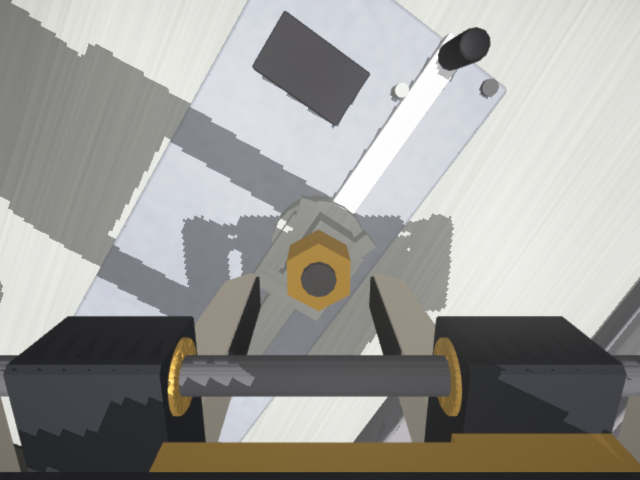

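>>> jog_arm --pt "0.45 0.0005 0.001 0.03 0 0 -0.002" --pt "0.45 0.0005 0.001 0.04 0 0 -0.002" --pt "0.8 0.0005 0.001 0.04 0 0 -0.002" --pt "0.8 0.0005 0.001 0.04 0 0 -0.002" --pt "0.8 0.0005 0.001 0.04 0 0 -0.002" --force 40

```text
t: 13.38
tool_pos: [0.5607, -0.0245, 0.0751]
orientation: [-1.632, -2.684, 0.0]
force: [-3.1, -1.3, 3.2]
opening: 0.0318
```

```bash
python3 - <<'E'
from h import *
s,_=st();print(s["opening"],s["force"],s["wrist_torque"],s["q"][5])
go([.5597,-.0244,.073],jaw_yaw=np.radians(27.4))
E
```

```text
0.03184292024118935 [-3.09801724 -1.3012482   3.16369085] [-0.26728364  0.21249863  0.04784315] -0.6131901368006872
t 13.38 shift [ 0.0006 -0.0008  0.0021] turn [-0.  0.  0.] deg 0.0 dist 0.002 q6 -0.61
```

>>> jog_arm --pt "0.8 0 0 0 0 0 0.08" --pt "0.8 0 0 0 0 0 0.2" --pt "0.8 0 0 0 0 0 0.32" --pt "0.8 0 0 0 0 0 0.44" --pt "0.8 0 0 0 0 0 0.5"

```text
t: 14.0
tool_pos: [0.5605, -0.0245, 0.0751]
orientation: [-2.248, -2.194, 0.001]
force: [-0.8, -1.1, -3.1]
opening: 0.0314
```

```bash
python3 - <<'E'
from h import *
s,_=st();print(s["opening"],s["force"],s["wrist_torque"],s["q"][5])
go([.5605,-.0244,.0745],jaw_yaw=np.radians(27.4))
cam("scene","s3");crop("s3",190,190,350,310,5,"c17")
E
```

```text
0.03142069509825215 [-0.76548764 -1.07818456 -3.11355332] [-0.15518376 -0.07232466  0.22757897] -0.11047442130867875
t 14.0 shift [ 0.0001 -0.      0.0006] turn [-0.     0.    -0.503] deg 28.8 dist 0.001 q6 -0.11
```

View pics/c17.png

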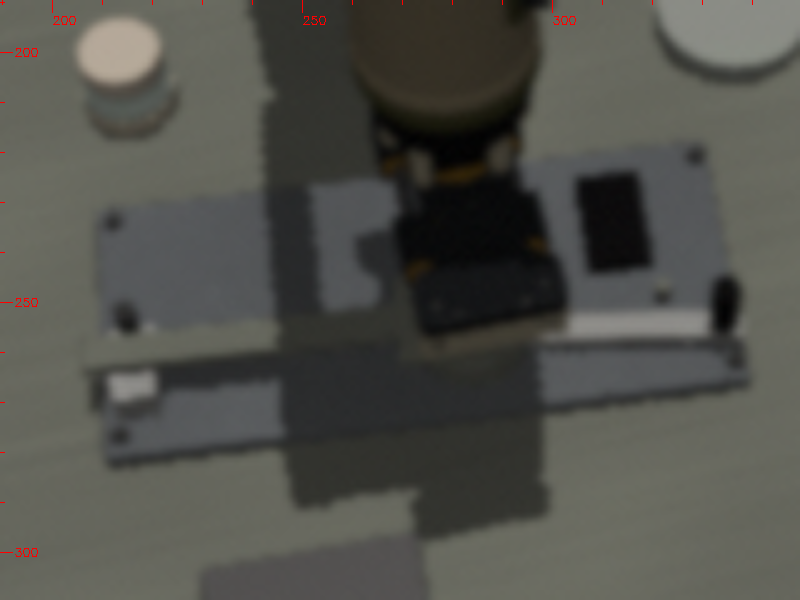

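>>> jog_arm --pt "0.8 0 0 0 0 0 0.1" --pt "0.8 0 0 0 0 0 0.2" --pt "0.8 0 0 0 0 0 0.3" --pt "0.8 0 0 0 0 0 0.36" --pt "0.8 0 0 0 0 0 0.36"

```text
t: 14.68
tool_pos: [0.5605, -0.0246, 0.0751]
orientation: [2.606, 1.755, -0.001]
force: [-0.6, -0.6, -4.5]
opening: 0.0317
```

```bash
python3 - <<'E'
from h import *
s,_=st();print(s["opening"],s["force"],s["wrist_torque"],s["q"][5])
go([.5605,-.0244,.0745],jaw_yaw=np.radians(27.4))
E
```

```text
0.03173394554801531 [-0.57626231 -0.62466215 -4.49803958] [-0.19014389 -0.09821374  0.01731255] 0.25050360383410963
t 14.68 shift [ 0.0002 -0.      0.0006] turn [-0.     0.    -0.863] deg 49.5 dist 0.001 q6 0.25
```

>>> jog_arm --pt "0.8 0 0 0 0 0 0.08" --pt "0.8 0 0 0 0 0 0.16" --pt "0.8 0 0 0 0 0 0.24" --pt "0.8 0 0 0 0 0 0.3"

```text
t: 15.18
tool_pos: [0.5604, -0.0245, 0.0751]
orientation: [2.838, 1.346, -0.001]
force: [-0.5, -0.1, -3.2]
opening: 0.0317
```

```bash
python3 - <<'E'
from h import *
s,_=st();print(s["opening"],s["force"],s["wrist_torque"],s["q"][5])
go([.5605,-.0244,.0745],jaw_yaw=np.radians(27.4))
E
```

```text
0.031706642020027515 [-0.51717077 -0.14456435 -3.24896669] [-0.2018414  -0.06775853  0.19263272] 0.5502349335684114
t 15.18 shift [0.0002 0.     0.0006] turn [-1.000e-03  0.000e+00 -1.163e+00] deg 66.6 dist 0.001 q6 0.55
```

>>> jog_arm --pt "0.8 0 0 0 0 0 0.08" --pt "0.8 0 0 0 0 0 0.16" --pt "0.8 0 0 0 0 0 0.22"

```text
t: 15.55
tool_pos: [0.5603, -0.0245, 0.0751]
orientation: [2.969, 1.027, -0.001]
force: [-0.7, -0.0, -4.4]
opening: 0.0316
```

```bash
python3 - <<'E'
from h import *
s,_=st();print(s["opening"],s["force"],s["wrist_torque"],s["q"][5])
go([.5605,-.0244,.0745],jaw_yaw=np.radians(27.4))
E
```

```text
0.031552952582394746 [-0.71764507 -0.00869212 -4.35790338] [-0.18349999 -0.04946819  0.23225786] 0.7699920294519594
t 15.55 shift [0.0002 0.     0.0006] turn [-1.000e-03  1.000e-03 -1.383e+00] deg 79.2 dist 0.001 q6 0.77
```

>>> jog_arm --pt "0.8 0 0 0 0 0 0.07" --pt "0.8 0 0 0 0 0 0.14" --pt "0.8 0 0 0 0 0 0.2"

```text
t: 15.92
tool_pos: [0.5603, -0.0244, 0.0751]
orientation: [3.056, 0.726, -0.001]
force: [-0.2, 0.4, -2.9]
opening: 0.0316
```

```bash
python3 - <<'E'
from h import *
s,_=st();print(s["opening"],s["force"],s["wrist_torque"],s["q"][5])
go([.5605,-.0244,.0745],jaw_yaw=np.radians(27.4))
cam("scene","s4");crop("s4",190,190,350,310,5,"c18")
E
```

```text
0.03156863541971026 [-0.20116661  0.38696819 -2.93213465] [-0.16638034 -0.08815625  0.24184867] 0.9696558618241641
t 15.93 shift [0.0002 0.0001 0.0006] turn [1.000e-03 1.000e-03 1.559e+00] deg 89.3 dist 0.001 q6 0.97
```

View pics/c18.png

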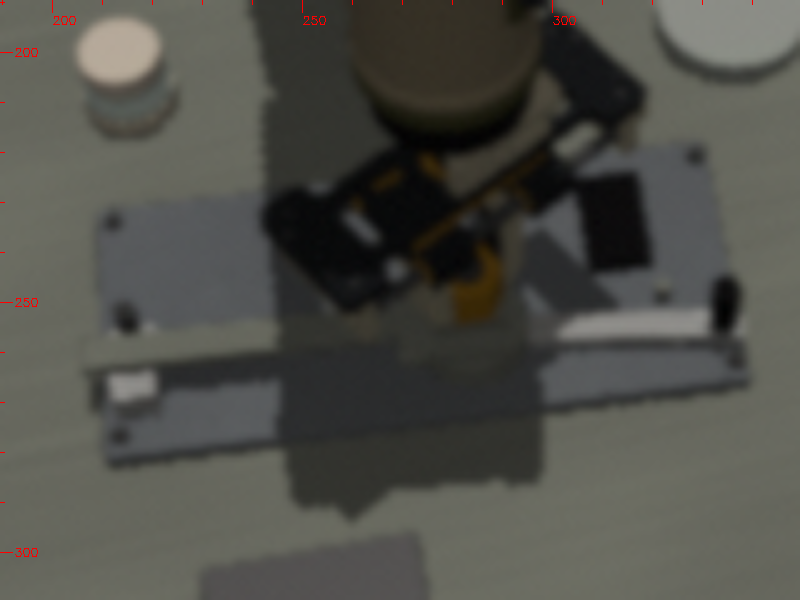

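>>> jog_arm --pt "0.8 0 0 0 0 0 0.06" --pt "0.8 0 0 0 0 0 0.12" --pt "0.8 0 0 0 0 0 0.18"

```text
t: 16.35
tool_pos: [0.5602, -0.0244, 0.0751]
orientation: [3.109, 0.446, -0.001]
force: [-0.1, -0.4, -4.3]
opening: 0.0316
```

```bash
python3 - <<'E'
from h import *
s,_=st();print(s["opening"],s["force"],s["wrist_torque"],s["q"][5])
E
```

```text
0.031638194937773007 [-0.09310032 -0.36775682 -4.31293069] [-0.1458725  -0.07777997  0.41655094] 1.1515113574909757
```

>>> jog_arm --pt "0.8 0 0 0 0 0 0.04" --pt "0.8 0 0 0 0 0 0.08" --pt "0.8 0 0 0 0 0 0.08"

```text
t: 16.73
tool_pos: [0.5604, -0.0243, 0.0752]
orientation: [3.124, 0.327, -0.001]
force: [0.1, -0.0, -3.2]
opening: 0.0317
```

```bash
python3 - <<'E'
from h import *
s,_=st();print(s["opening"],s["force"],s["wrist_torque"],s["q"][5])
E
```

```text
0.03168341770342915 [ 0.11333447 -0.03055332 -3.17449805] [-0.04910897 -0.13261842  1.18538956] 1.2283076061466773
```

>>> jog_arm --pt "0.8 0 0 0 0 0 -0.03" --pt "0.8 0 0 0 0 0 -0.03" --pt "0.5 0 0 0 0 0 -0.03" --pt "0.5 0 0 0 0 0 -0.03" --pt "0.5 0 0 -0.05 0 0 -0.03"

```text
t: 17.35
tool_pos: [0.557, -0.0239, 0.1215]
orientation: [-3.118, -0.373, 0.014]
force: [0.6, 1.1, 0.6]
opening: 0.0464
```

```bash
python3 - <<'E'
from h import *
s,_=st();print(s["opening"],s["force"],s["wrist_torque"],s["q"][5])
go([.5598-.1138*.12,-.024-.9935*.12,.20],jaw_yaw=-.114)
E
```

```text
0.04641490501052867 [0.58174407 1.08084405 0.55618608] [ 0.0061916  -0.00749048 -0.04528218] 1.1984344878563684
t 17.35 shift [-0.0394  0.1132 -0.0785] turn [-0.008  0.006 -1.219] deg 69.8 dist 0.143 q6 1.2
```

>>> jog_arm --pt "0.3 0 0 -0.04 0 0 -0.15" --pt "0.3 -0.01 0.02 -0.08 0 0 -0.33" --pt "0.3 -0.02 0.05 -0.08 0 0 -0.51" --pt "0.3 -0.03 0.08 -0.08 0 0 -0.69" --pt "0.3 -0.0394 0.113 -0.08 -0.004 0.004 -0.87"

```text
t: 17.98
tool_pos: [0.5462, -0.1439, 0.2022]
orientation: [-2.666, -1.66, 0.003]
force: [-0.1, 0.3, -0.5]
opening: 0.0655
```

```bash
python3 - <<'E'
from h import *
go([.5598-.1138*.12,-.024-.9935*.12,.20],jaw_yaw=-.17)
E
```

```text
t 17.98 shift [ 0.0006 -0.0004  0.0022] turn [-0.002  0.001 -0.287] deg 16.4 dist 0.002 q6 0.11
```

>>> jog_arm --pt "0.4 0 0 0 0 0 -0.16" --pt "0.4 0 0 0 0 0 -0.287" --pt "0.4 0 0 0 0 0 -0.287"

```text
t: 18.35
tool_pos: [0.5464, -0.1441, 0.2025]
orientation: [-2.402, -2.023, 0.002]
force: [0.2, 0.1, 0.0]
opening: 0.056
```

```bash
python3 - <<'E'
from h import *
cam("wrist","w12")
E
```

```text
(no output)
```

View pics/w12.png

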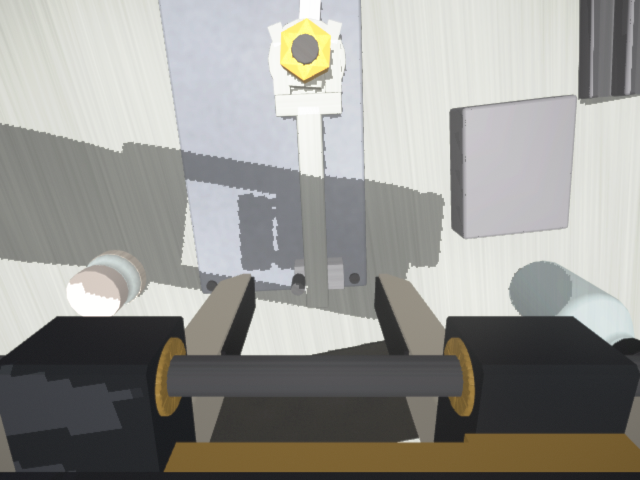

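```bash
python3 - <<'E'
from h import *
crop("w12",255,0,365,135,6,"c19");crop("w12",280,240,360,330,6,"c20")
E
```

```text
(no output)
```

View pics/c19.png

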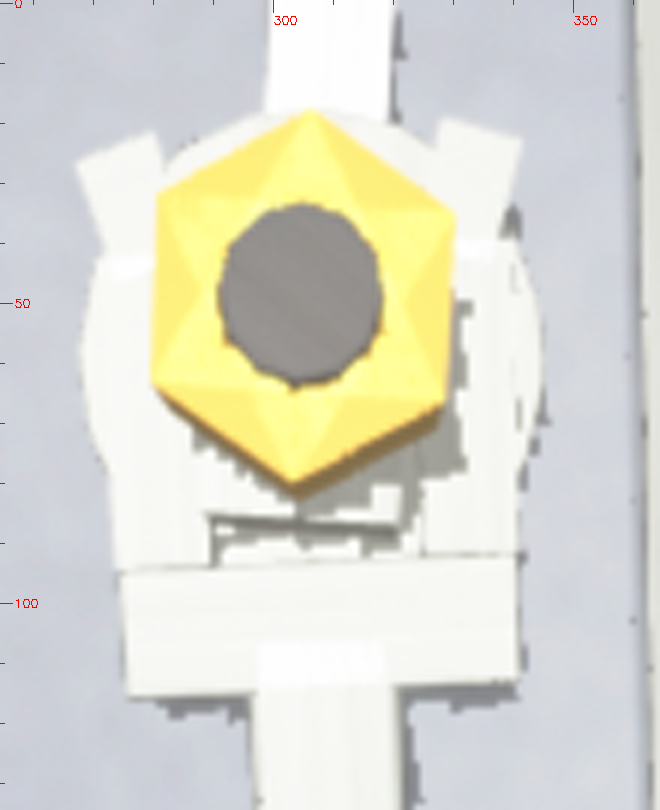

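View pics/c20.png

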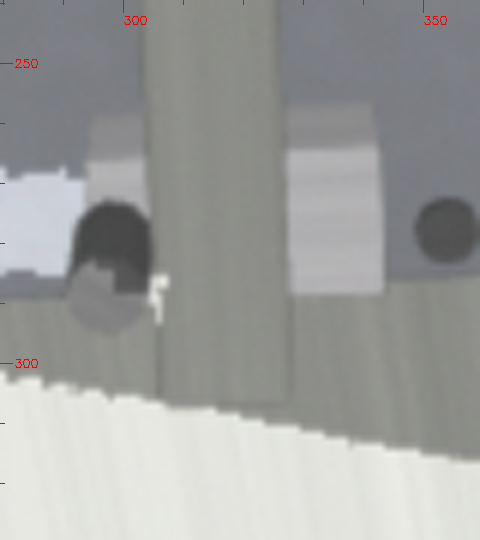

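```bash
python3 - <<'E'
from h import *
f=lambda u0,v0,k,x,y:(u0+x/k-.5,v0+y/k-.5)
z=.042
hb=[onz("w12",*f(255,0,6,x,y),z) for x,y in ((127,697),(517,682))]
sb=[onz("w12",*f(255,0,6,x,y),z) for x,y in ((118,570),(518,553))]
he=[onz("w12",*f(280,240,6,x,y),z) for x,y in ((162,403),(288,403))]
P=np.array(hb+sb+he);Lc=np.array([(.045,.0255),(.045,-.0255),(.061,.0255),(.061,-.0255),(-.12,.01),(-.12,-.01)])
def W(p):
  c,s=np.cos(p[2]),np.sin(p[2]);return np.c_[p[0]+c*Lc[:,0]-s*Lc[:,1],p[1]+s*Lc[:,0]+c*Lc[:,1]]
r=least_squares(lambda p:(W(p)-P[:,:2]).ravel(),[.55,-.1,1.4])
print(r.x,np.round(r.fun.reshape(-1,2)*1000,1).tolist())
g=r.x;print("jaw",g[:2]+.085*np.array([np.cos(g[2]),np.sin(g[2])]),"rot vs stage y",np.pi/2-.114-g[2])
a,b=[onz("w12",*f(255,0,6,x,y),.054) for x,y in ((212,515),(398,528))];d=b-a;print("flat end edge yaw rel stage x",np.arctan2(d[1],d[0])+.114,np.linalg.norm(d))
l=[onz("w12",*f(255,0,6,x,y),.025) for x,y in ((273,5),(265,108),(396,5),(388,108))]
for i in (0,2):
  d=l[i]-l[i+1];print("arm ang",np.pi/2-.114-np.arctan2(d[1],d[0]))
go([g[0],g[1],.0495],jaw_yaw=g[2]-np.pi/2)
E
```

```text
[ 0.54846205 -0.10791655  1.44255858] [[-0.3, 0.3], [0.7, 0.5], [-0.2, 0.9], [0.2, 1.0], [-1.0, -1.6], [0.5, -1.0]]
jaw [ 0.55933241 -0.0236145 ] rot vs stage y 0.014237744477332948
flat end edge yaw rel stage x -0.12238683651365119 0.02254616423536755
arm ang 0.15411130453553556
arm ang 0.1395610607188904
t 18.4 shift [ 0.036  -0.0039  0.153 ] turn [-0.002  0.001 -0.044] deg 2.5 dist 0.157 q6 -0.18
```

>>> jog_arm --pt "0.5 0.03 -0.003 0.03 -0.002 0.001 -0.044" --pt "0.5 0.036 -0.0039 0.085 -0.002 0.001 -0.044" --pt "0.5 0.036 -0.0039 0.135 -0.002 0.001 -0.044" --pt "0.5 0.036 -0.0039 0.154 -0.002 0.001 -0.044" --pt "0.5 0.036 -0.0039 0.154 -0.002 0.001 -0.044"

```text
t: 19.02
tool_pos: [0.5477, -0.1077, 0.0478]
orientation: [-2.359, -2.071, 0.001]
force: [0.1, 0.4, 0.7]
opening: 0.0467
```

```bash
python3 - <<'E'
from h import *
g=[0.54846205,-0.10791655,1.44255858]
s,_=st();print(s["force"])
go([g[0],g[1],.0485],jaw_yaw=g[2]-np.pi/2)
E
```

```text
[0.12317615 0.43537668 0.69507961]
t 19.02 shift [-0.0001  0.0008 -0.0008] turn [-0.002 -0.001 -0.002] deg 0.2 dist 0.001 q6 -0.16
```

>>> jog_arm --pt "0.9 0 0.0005 0 -0.002 0 0" --pt "0.9 0 0.0005 0 -0.002 0 0" --pt "0.9 0 0.0005 0 -0.002 0 0" --pt "0.9 0 0.001 -0.001 -0.002 0 0" --pt "0.9 -0.005 0.001 -0.002 -0.002 0 0" --force 50

```text
t: 19.65
tool_pos: [0.5487, -0.1123, 0.0501]
orientation: [-2.361, -2.073, -0.003]
force: [4.0, 1.4, -2.2]
opening: 0.019
```

>>> jog_arm --pt "0.9 -0.01 0 -0.0005 0 0 0" --pt "0.9 -0.02 0 -0.0005 0 0 0" --pt "0.9 -0.03 0 -0.0005 0 0 0" --pt "0.9 -0.045 0 -0.0005 0 0 0" --pt "0.9 -0.062 0 -0.0005 0 0 0"

```text
t: 20.27
tool_pos: [0.5408, -0.1748, 0.0506]
orientation: [2.36, 2.073, 0.004]
force: [3.7, 2.9, -1.4]
opening: 0.0191
```

```bash
python3 - <<'E'
from h import *
s,_=st();print(s["force"],s["wrist_torque"],s["opening"])
cam("wrist","w13");cam("scene","s5");crop("s5",190,190,350,310,5,"c21")
E
```

```text
[ 3.65974129  2.87972742 -1.44136659] [ 0.40552253 -0.84758938  0.06927432] 0.01914047453087139
```

View pics/w13.png

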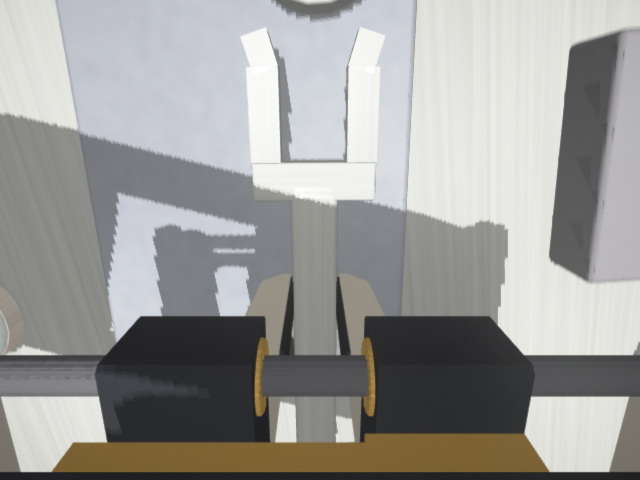

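View pics/c21.png

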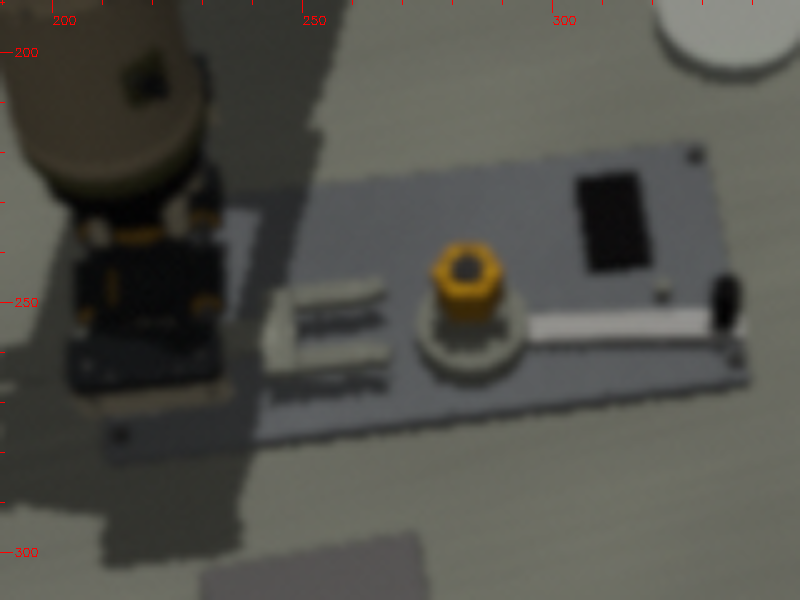

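>>> jog_arm --pt "0.9 0 0 -0.03 0 0 0" --pt "0.9 0 0 -0.08 0 0 0" --pt "0.9 0 0 -0.12 0 0 0"

```text
t: 20.75
tool_pos: [0.5399, -0.1766, 0.1722]
orientation: [2.362, 2.07, 0.001]
force: [0.6, 0.2, -2.1]
opening: 0.0192
```

```bash
python3 - <<'E'
from h import *
s,_=st();print(s["force"],s["opening"])
go([.5,-.37,.15],jaw_yaw=.1754-np.pi/2)
E
```

```text
[ 0.6047926   0.24391484 -2.136822  ] 0.019238777035710863
t 20.75 shift [-0.197  -0.0141  0.0222] turn [ 1.000e-03 -1.000e-03  1.264e+00] deg 72.4 dist 0.199 q6 -0.27
```

>>> jog_arm --pt "0.9 -0.04 0 0 0 0 0.17" --pt "0.9 -0.08 -0.003 0 0 0 0.34" --pt "0.9 -0.12 -0.006 0 0 0 0.52" --pt "0.9 -0.16 -0.01 0 0 0 0.7" --pt "0.9 -0.197 -0.014 0 0 0 0.88"

```text
t: 21.38
tool_pos: [0.4988, -0.3712, 0.1716]
orientation: [-3.022, -0.856, 0.001]
force: [0.1, -0.1, -0.9]
opening: 0.0193
```

```bash
python3 - <<'E'
from h import *
s,_=st();print(s["force"],s["opening"])
go([.5,-.37,.05],jaw_yaw=.1754-np.pi/2)
E
```

```text
[ 0.06122246 -0.11548011 -0.92672884] 0.019327049496912743
t 21.38 shift [ 0.0017 -0.0002  0.1216] turn [-0.001  0.     0.377] deg 21.6 dist 0.122 q6 0.3
```

>>> jog_arm --pt "0.9 0.001 0 0.03 0 0 0.17" --pt "0.9 0.001 0 0.06 0 0 0.34" --pt "0.9 0.001 0 0.1 0 0 0.377" --pt "0.9 0.001 0 0.13 0 0 0.377" --pt "0.9 0.001 0 0.135 0 0 0.377"

```text
t: 22.0
tool_pos: [0.497, -0.3688, 0.0331]
orientation: [-3.124, -0.274, 0.009]
force: [-0.3, -0.5, -1.0]
opening: 0.0191
```

```bash
python3 - <<'E'
from h import *
s,_=st();print(s["force"],s["opening"])
go([.5,-.37,.0195],jaw_yaw=.1754-np.pi/2)
cam("side","d3");crop("d3",330,130,470,230,5,"c22")
E
```

```text
[-0.29363073 -0.53516286 -1.02868731] 0.019093756460284862
t 22.0 shift [0.0028 0.0018 0.0136] turn [-0.006  0.005 -0.   ] deg 0.4 dist 0.014 q6 0.67
```

View pics/c22.png

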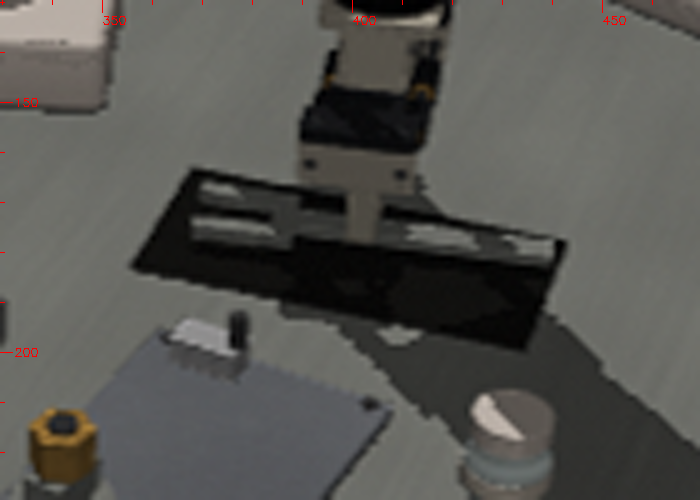

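Lower it onto the mat and release.

>>> jog_arm --pt "0.9 0.002 0 0.01 -0.006 0.005 0" --pt "0.9 0.002 0 0.0145 -0.006 0.005 0" --pt "0.9 0.002 0 0.0145 -0.006 0.005 0" --pt "0.6 0.002 0 0.0145 -0.006 0.005 0" --pt "0.5 0.002 0 0.0145 -0.006 0.005 0"

```text
t: 22.68
tool_pos: [0.5002, -0.3693, 0.0205]
orientation: [3.127, 0.275, 0.004]
force: [0.2, -0.4, 0.4]
opening: 0.0346
```

```bash
python3 - <<'E'
from h import *
s,_=st();print(s["force"],s["opening"])
go([.5,-.37,.0195],jaw_yaw=.1754-np.pi/2)
E
```

```text
[ 0.21817423 -0.35968853  0.44478281] 0.03456928164409655
t 22.68 shift [-0.0003  0.0007  0.001 ] turn [ 0.003 -0.002 -0.   ] deg 0.2 dist 0.001 q6 0.68
```

>>> jog_arm --pt "0.5 0 0 0 0 0 0" --pt "0.4 0 0 -0.03 0 0 0" --pt "0.3 0 0 -0.08 0 0 0" --pt "0.1 0 0 -0.13 0 0 0" --pt "0 -0.03 0 -0.17 0 0 0"

```text
t: 23.3
tool_pos: [0.4716, -0.3742, 0.1932]
orientation: [3.125, 0.277, 0.007]
force: [0.3, -0.7, 1.2]
opening: 0.0805
```

```bash
python3 - <<'E'
from h import *
cam("wrist","w14");cam("scene","s6");cam("side","d6")
crop("s6",350,140,490,260,5,"c23")
crop("s6",190,200,350,300,5,"c24")
go([.40,.26,.25],jaw_yaw=np.radians(-78.5))
E
```

```text
t 23.45 shift [ 0.0406 -0.6381 -0.0605] turn [ 0.008 -0.006 -0.027] deg 1.6 dist 0.642 q6 0.64
```

View pics/w14.png

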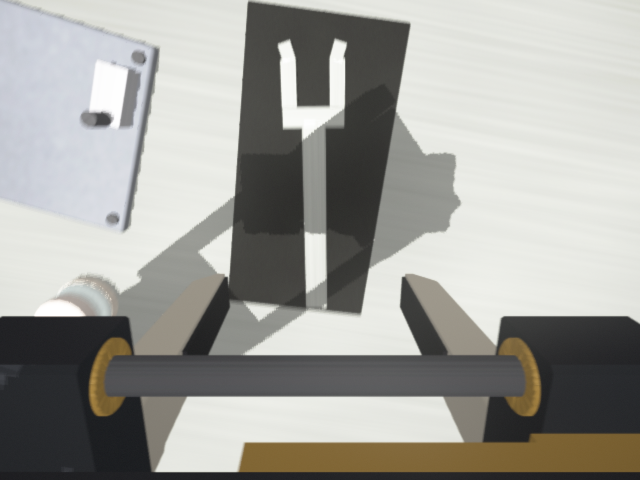

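View pics/c23.png

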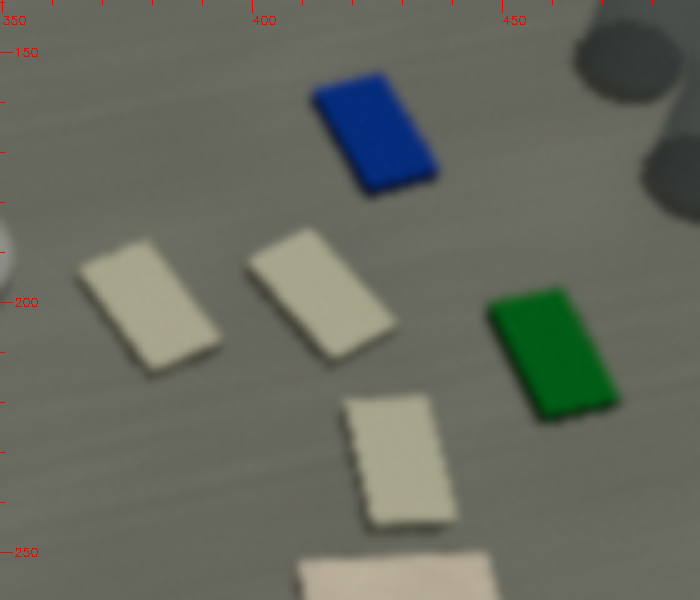

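View pics/c24.png

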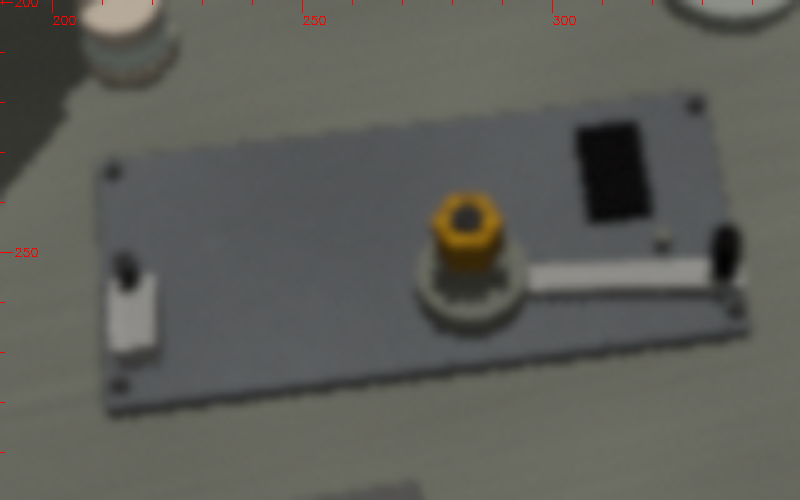

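```bash
python3 - <<'E'
from h import *
go([.40,.33,.25],jaw_yaw=np.radians(-78.5))
go([.435,-.05,.25],jaw_yaw=np.radians(-78.5))
E
```

```text
t 23.45 shift [ 0.0527 -0.707  -0.0609] turn [ 0.008 -0.006 -0.027] deg 1.6 dist 0.712 q6 0.64
t 23.45 shift [ 0.0214 -0.3267 -0.0582] turn [ 0.008 -0.006 -0.027] deg 1.6 dist 0.333 q6 0.64
```

>>> jog_arm --pt "0 0.003 -0.05 -0.02 0.004 -0.003 -0.02" --pt "0 0.006 -0.11 -0.04 0.008 -0.006 -0.027" --pt "0 0.01 -0.17 -0.055 0.008 -0.006 -0.027" --pt "0 0.014 -0.23 -0.058 0.008 -0.006 -0.027" --pt "0 0.018 -0.29 -0.058 0.008 -0.006 -0.027"

```text
t: 24.08
tool_pos: [0.4375, -0.0846, 0.2493]
orientation: [-3.125, -0.315, 0.001]
force: [0.4, 0.7, -0.2]
opening: 0.093
```

```bash
python3 - <<'E'
from h import *
go([.40,.33,.25],jaw_yaw=np.radians(-78.5))
E
```

```text
t 24.07 shift [ 4.600e-02 -4.137e-01 -4.000e-04] turn [-0.001  0.001  0.   ] deg 0.1 dist 0.416 q6 1.06
```

>>> jog_arm --pt "0 0.007 -0.06 0 0 0 0" --pt "0 0.014 -0.12 0 0 0 0" --pt "0 0.021 -0.18 0 0 0 0" --pt "0 0.028 -0.24 0 0 0 0" --pt "0 0.035 -0.3 0 0 0 0"

```text
t: 24.7
tool_pos: [0.411, 0.2185, 0.2484]
orientation: [-3.125, -0.315, 0.003]
force: [1.4, -0.0, 0.4]
opening: 0.093
```

```bash
python3 - <<'E'
from h import *
go([.40,.33,.25],jaw_yaw=np.radians(-78.5))
E
```

```text
t 24.7 shift [ 0.0115 -0.1115 -0.0016] turn [-0.001  0.002  0.   ] deg 0.1 dist 0.112 q6 1.75
```

>>> jog_arm --pt "0 0.005 -0.055 0 0 0 0" --pt "0 0.0 -0.1 0 0 0 0" --pt "0 0.0 -0.1 0 0 0 0" --pt "0 0.0 -0.1 0 0 0 0"

```text
t: 25.2
tool_pos: [0.3906, 0.3161, 0.2473]
orientation: [3.125, 0.317, -0.006]
force: [-0.1, -0.3, 0.1]
opening: 0.0928
```

```bash
python3 - <<'E'
from h import *
cam("wrist","w15")
E
```

```text
(no output)
```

View pics/w15.png

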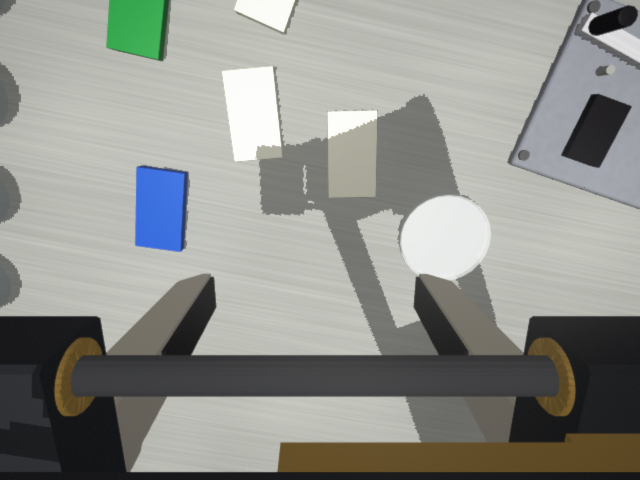

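```bash
python3 - <<'E'
from h import *
crop("w15",210,50,390,210,4,"c25")
E
```

```text
(no output)
```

View pics/c25.png

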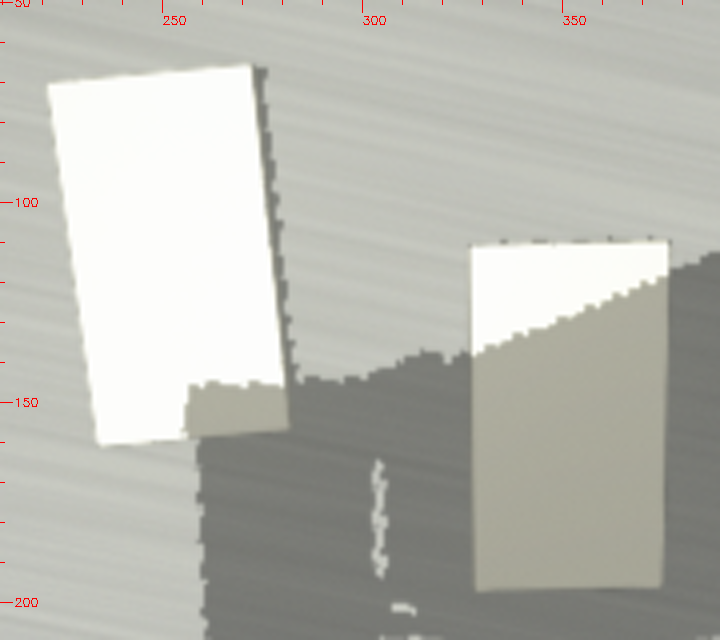

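```bash
cat >> h.py <<'E'
def rect(save,u0,v0,k,C,z):
    """corners near-left.. in image order TL,TR,BR,BL; long side vertical"""
    P=np.array([onz(save,u0+x/k-.5,v0+y/k-.5,z)[:2] for x,y in C])
    m=P.mean(0);d=(P[0]+P[1]-P[2]-P[3])/2;w=(P[1]+P[2]-P[0]-P[3])/2
    print("tile",m.round(4),"len",np.linalg.norm(d).round(4),"wid",np.linalg.norm(w).round(4),"yaw",np.arctan2(d[1],d[0]).round(4),"from w",(np.arctan2(w[1],w[0])+np.pi/2).round(4))
    return m,np.arctan2(d[1],d[0])
PIL=np.array([.5597,-.0243]);SY=-.114
def S(x,y):
    c,s=np.cos(SY),np.sin(SY);return PIL+[c*x-s*y,s*x+c*y]
PLAT=S(-.062,.085)
E
python3 - <<'E'
from h import *
print(PLAT)
m,a=rect("w15",210,50,4,((471,245),(669,241),(662,587),(475,592)),.012)
m2,a2=rect("w15",210,50,4,((48,86),(250,65),(289,430),(100,446)),.012)
go([*m,.07],jaw_yaw=a-np.pi/2)
E
```

```text
[0.50777146 0.06720097]
tile [0.4389 0.2888] len 0.0837 wid 0.0471 yaw 0.2249 from w 0.2255
tile [0.4563 0.39  ] len 0.083 wid 0.047 yaw 0.2883 from w 0.2917
t 25.25 shift [0.0421 0.0359 0.1775] turn [ 0.     0.003 -0.024] deg 1.4 dist 0.186 q6 1.95
```

>>> jog_arm --pt "0 0.02 0.018 0.045 0 0.003 -0.024" --pt "0 0.042 0.036 0.09 0 0.003 -0.024" --pt "0 0.042 0.036 0.13 0 0.003 -0.024" --pt "0 0.042 0.036 0.15 0 0.003 -0.024" --pt "0 0.042 0.036 0.15 0 0.003 -0.024"

```text
t: 25.88
tool_pos: [0.4379, 0.2865, 0.0954]
orientation: [3.12, 0.349, -0.007]
force: [-0.9, -0.4, -0.3]
opening: 0.0931
```

```bash
python3 - <<'E'
from h import *
cam("wrist","w16")
go([.4389,.2888,.0165],jaw_yaw=.225-np.pi/2)
E
```

```text
t 25.93 shift [ 0.0005 -0.0014  0.0807] turn [ 0.     0.002 -0.002] deg 0.1 dist 0.081 q6 1.83
```

View pics/w16.png

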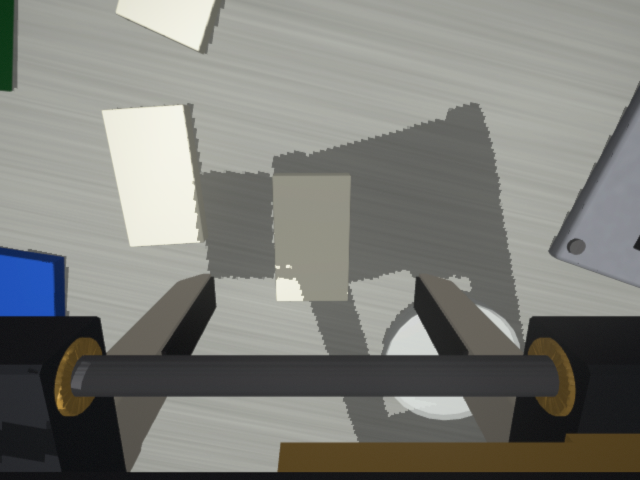

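>>> jog_arm --pt "0.2 0.0005 -0.0014 0.04 0 0.002 -0.002" --pt "0.2 0.0005 -0.0014 0.07 0 0.002 -0.002" --pt "0.2 0.0005 -0.0014 0.079 0 0.002 -0.002" --pt "0.2 0.0005 -0.0014 0.079 0 0.002 -0.002"

```text
t: 26.42
tool_pos: [0.4396, 0.2889, 0.0192]
orientation: [3.122, 0.352, 0.002]
force: [-0.5, -0.3, -0.0]
opening: 0.0748
```

>>> jog_arm --pt "0.6 0 0 0 0 0 0" --pt "0.6 0 0 0 0 0 0" --pt "0.6 0 0 0 0 0 0" --pt "0.6 0 0 0 0 0 0" --force 35

```text
t: 26.92
tool_pos: [0.4401, 0.2891, 0.0199]
orientation: [-3.122, -0.352, -0.004]
force: [-0.6, -2.0, 5.5]
opening: 0.0476
```

```bash
python3 - <<'E'
from h import *
s,_=st();print(s["force"],s["opening"],s["tool_pos"])
go([*PLAT,.11],jaw_yaw=SY-np.pi/2)
E
```

```text
[-0.6045867  -2.01461395  5.48440792] 0.047573747067620804 [0.44005666 0.28912436 0.01991046]
t 26.93 shift [ 0.0168  0.2314 -0.09  ] turn [-0.    -0.002  0.339] deg 19.4 dist 0.249 q6 1.83
```

>>> jog_arm --pt "0.6 0 0 -0.03 0 0 0" --pt "0.6 0 0.02 -0.07 0 0 0.05" --pt "0.6 0.004 0.075 -0.09 0 0 0.12" --pt "0.6 0.009 0.135 -0.09 0 0 0.22" --pt "0.6 0.014 0.195 -0.09 0 0 0.33"

```text
t: 27.55
tool_pos: [0.4973, 0.1006, 0.1104]
orientation: [-3.136, 0.169, -0.005]
force: [1.5, 0.8, -1.0]
opening: 0.047
```

```bash
python3 - <<'E'
from h import *
s,_=st();print(s["force"],s["opening"],s["tool_pos"])
go([*(PLAT+[.001,0]),.055],jaw_yaw=SY-np.pi/2)
E
```

```text
[ 1.49439979  0.79705066 -1.02061804] 0.04702820987427493 [0.49732291 0.10060226 0.11035783]
t 27.55 shift [0.0148 0.032  0.0554] turn [-0.001 -0.003  0.006] deg 0.4 dist 0.066 q6 1.78
```

>>> jog_arm --pt "0.6 0.012 0.025 0 -0.001 -0.003 0.006" --pt "0.6 0.0148 0.032 0.02 -0.001 -0.003 0.006" --pt "0.6 0.0148 0.032 0.045 -0.001 -0.003 0.006" --pt "0.6 0.0148 0.032 0.05 -0.001 -0.003 0.006" --pt "0.6 0.0148 0.032 0.05 -0.001 -0.003 0.006"

```text
t: 28.18
tool_pos: [0.5084, 0.0674, 0.0603]
orientation: [3.136, -0.178, -0.001]
force: [0.8, -0.9, -1.4]
opening: 0.0473
```

```bash
python3 - <<'E'
from h import *
s,_=st();print(s["force"],s["opening"],s["tool_pos"])
cam("wrist","w17")
go([*(PLAT+[.001,0]),.0425],jaw_yaw=SY-np.pi/2)
E
```

```text
[ 0.82150386 -0.88484817 -1.42467487] 0.047335060113265354 [0.50837766 0.06737548 0.06025057]
t 28.23 shift [-0.0002  0.0003  0.0185] turn [-0.    -0.001  0.   ] deg 0.0 dist 0.018 q6 1.72
```

View pics/w17.png

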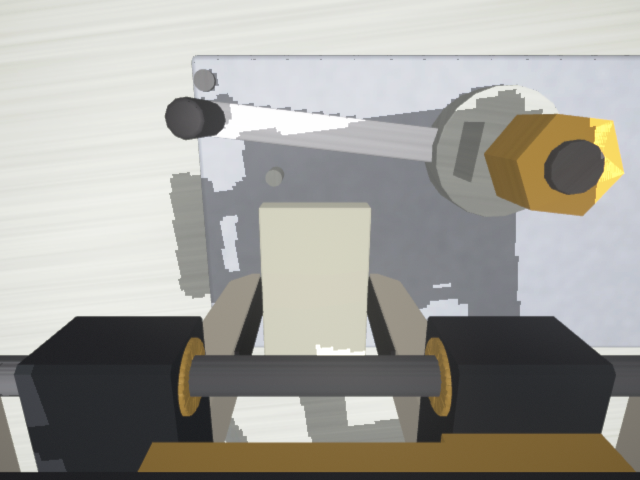

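>>> jog_arm --pt "0.6 0 0.0003 0.01 0 -0.001 0" --pt "0.6 0 0.0003 0.0165 0 -0.001 0" --pt "0.6 0 0.0003 0.018 0 -0.001 0" --pt "0.6 0 0.0003 0.0185 0 -0.001 0"

```text
t: 28.72
tool_pos: [0.5089, 0.0672, 0.0423]
orientation: [-3.137, 0.178, 0.001]
force: [-0.7, 1.1, -1.9]
opening: 0.0473
```

```bash
python3 - <<'E'
from h import *
s,_=st();print(s["force"],s["opening"],s["tool_pos"])
E
```

```text
[-0.7175052   1.14719067 -1.93839067] 0.04733691176785829 [0.50889422 0.06717299 0.04234075]
```

>>> jog_arm --pt "0.6 0 0 0.001 0 0 0" --pt "0.6 0 0 0.001 0 0 0" --pt "0.4 0 0 0.001 0 0 0" --pt "0.3 0 0 0.001 0 0 0" --pt "0.3 0 0 -0.03 0 0 0"

```text
t: 29.35
tool_pos: [0.5065, 0.0671, 0.07]
orientation: [3.136, -0.178, -0.01]
force: [0.4, 0.7, -0.7]
opening: 0.0647
```

```bash
python3 - <<'E'
from h import *
s,_=st();print(s["force"],s["opening"],s["tool_pos"])
go([.42,.375,.13],jaw_yaw=.29-np.pi/2)
E
```

```text
[ 0.43054485  0.74954257 -0.66856065] 0.06472870246580073 [0.50650683 0.0670749  0.07001596]
t 29.35 shift [-0.1212 -0.2961 -0.0595] turn [-0.     0.006 -0.403] deg 23.1 dist 0.325 q6 1.72
```

>>> jog_arm --pt "0.3 0 0 -0.03 0 0 0" --pt "0.2 0 0 -0.08 0 0 0" --pt "0 0 0 -0.13 0 0 0" --pt "0 -0.03 0 -0.13 0 0 0" --pt "0 -0.05 0 -0.13 0 0 0"

```text
t: 29.98
tool_pos: [0.4574, 0.0728, 0.2012]
orientation: [3.136, -0.178, -0.007]
force: [0.0, -0.7, -0.4]
opening: 0.0927
```

```bash
python3 - <<'E'
from h import *
cam("wrist","w18")
E
```

```text
(no output)
```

View pics/w18.png

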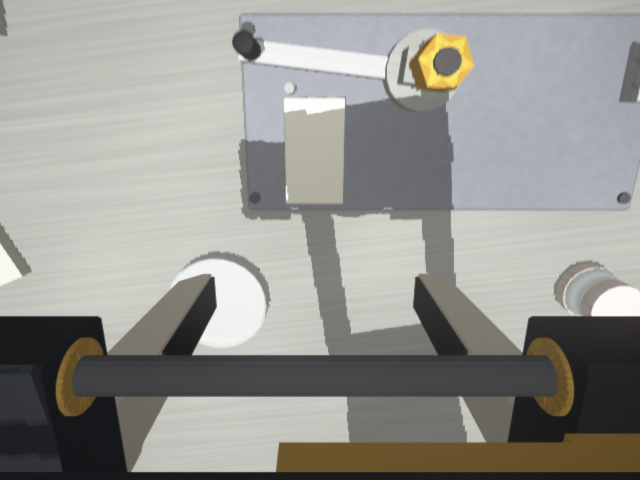

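```bash
python3 - <<'E'
from h import *
crop("w18",225,5,425,215,3.8,"c26")
E
```

```text
(no output)
```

View pics/c26.png

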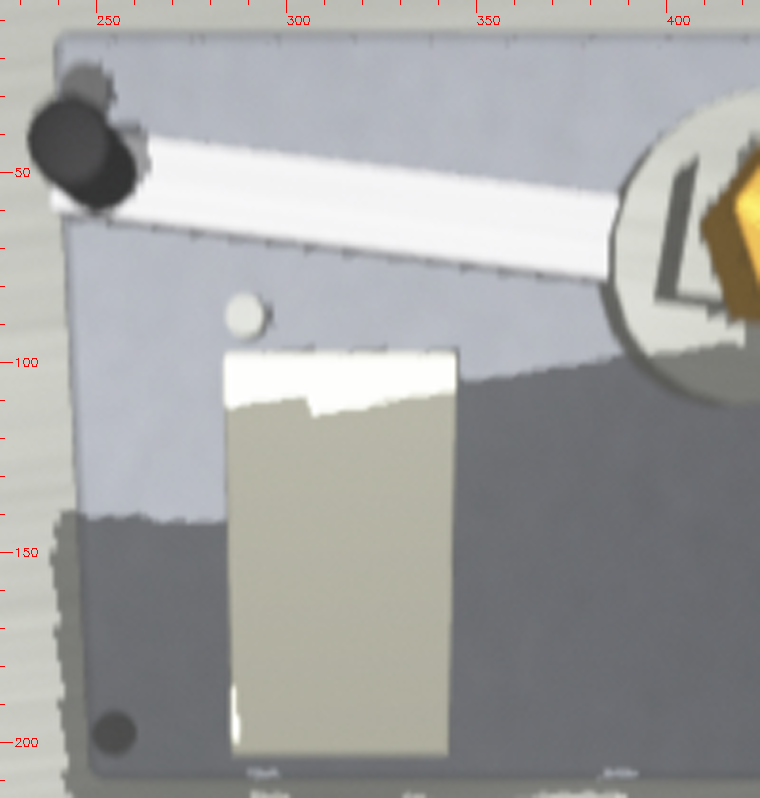

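```bash
python3 - <<'E'
from h import *
k=3.8;f=lambda x,y:(225+x/k-.5,5+y/k-.5)
def loc(p): 
  c,s=np.cos(SY),np.sin(SY);d=p[:2]-PIL;return np.array([c*d[0]+s*d[1],-s*d[0]+c*d[1]])
m,a=rect("w18",225,5,3.8,((223,352),(457,352),(447,754),(232,754)),.034)
print("tile rel platform",loc(m)-[-.062,.085],"yaw",a-SY)
for n,xy,z in (("corner +x+y",(57,33),.012),("corner -x+y",(90,777),.012),("flangeL",(611,255),.032)):
  print(n,loc(onz("w18",*f(*xy),z)))
for A,B in (((150,138),(618,196)),((130,218),(607,280))):
  d=onz("w18",*f(*A),.025)-onz("w18",*f(*B),.025);print("arm",np.pi/2+SY-np.arctan2(d[1],d[0]))
p=onz("w18",*f(67,138),.061);q=loc(p);print("post",q,np.arctan2(q[0],q[1]))
E
```

```text
tile [0.5073 0.0674] len 0.0837 wid 0.0476 yaw -0.115 from w -0.1133
tile rel platform [-0.00054303  0.00016989] yaw -0.0010226050142332632
corner +x+y [0.042611   0.14357763]
corner -x+y [-0.11475997  0.14425004]
flangeL [-0.00201191  0.03041877]
arm 0.1122374166283504
arm 0.11943256579347539
post [0.01444786 0.13420969] 0.10723839445441251
```

```bash
python3 - <<'E'
from h import *
go([.45,.385,.12],jaw_yaw=.29-np.pi/2)
E
```

```text
t 30.02 shift [-0.0402 -0.3093  0.0806] turn [-0.001  0.007 -0.403] deg 23.1 dist 0.322 q6 1.73
```

>>> jog_arm --pt "0 -0.008 -0.06 0 0 0 -0.08" --pt "0 -0.016 -0.12 0.01 0 0 -0.16" --pt "0 -0.024 -0.18 0.02 0 0 -0.24" --pt "0 -0.032 -0.24 0.04 0 0 -0.32" --pt "0 -0.04 -0.3 0.06 0 0.007 -0.4"

```text
t: 30.65
tool_pos: [0.4496, 0.3756, 0.1408]
orientation: [-3.108, -0.453, -0.002]
force: [0.8, -0.2, -0.9]
opening: 0.0934
```

```bash
python3 - <<'E'
from h import *
go([.45,.385,.12],jaw_yaw=.29-np.pi/2)
E
```

```text
t 30.65 shift [ 0.0031 -0.0089  0.0208] turn [-0.001 -0.002 -0.001] deg 0.1 dist 0.023 q6 1.89
```

>>> jog_arm --pt "0 0.003 -0.009 0.015 0 0 0" --pt "0 0.003 -0.009 0.02 0 -0.002 0" --pt "0 0.003 -0.009 0.02 0 -0.002 0"

```text
t: 31.02
tool_pos: [0.4502, 0.3837, 0.1205]
orientation: [3.109, 0.451, -0.002]
force: [0.7, -0.4, 0.7]
opening: 0.0933
```

```bash
python3 - <<'E'
from h import *
cam("wrist","w19")
crop("w19",210,0,400,320,2.4,"c27")
go([.4563,.39,.0175],jaw_yaw=.29-np.pi/2)
E
```

```text
t 31.07 shift [ 0.0072 -0.0043  0.1038] turn [-0.001  0.    -0.002] deg 0.1 dist 0.104 q6 1.9
```

View pics/w19.png

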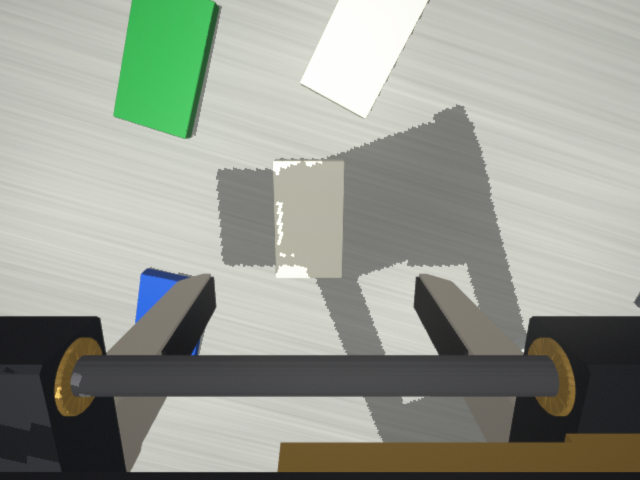

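```bash
python3 - <<'E'
from h import *
m,a=rect("w19",0,0,1,((274,161),(344.5,161),(342.5,278),(277,278)),.012)
go([*m,.0175],jaw_yaw=a-np.pi/2)
E
```

```text
tile [0.4568 0.3899] len 0.0835 wid 0.047 yaw 0.2883 from w 0.2883
t 31.07 shift [ 0.0077 -0.004   0.1038] turn [-0.001  0.    -0.001] deg 0.1 dist 0.104 q6 1.9
```

>>> jog_arm --pt "0.2 0.0075 -0.004 0.045 0 0 0" --pt "0.2 0.0075 -0.004 0.085 0 0 0" --pt "0.2 0.0075 -0.004 0.1 0 0 0" --pt "0.2 0.0075 -0.004 0.104 0 0 0" --pt "0.2 0.0075 -0.004 0.104 0 0 0"

```text
t: 31.7
tool_pos: [0.4578, 0.3903, 0.019]
orientation: [-3.108, -0.449, -0.003]
force: [-0.6, 0.6, -0.7]
opening: 0.0749
```

>>> jog_arm --pt "0.6 0 0 0.001 0 0 0" --pt "0.6 0 0 0.001 0 0 0" --pt "0.6 0 0 0.001 0 0 0" --pt "0.6 0 0 0.001 0 0 0" --force 35

```text
t: 32.2
tool_pos: [0.4581, 0.3905, 0.0185]
orientation: [-3.107, -0.449, -0.004]
force: [-0.9, -0.3, 3.6]
opening: 0.0477
```

```bash
python3 - <<'E'
from h import *
s,_=st();print(s["force"],s["opening"],s["tool_pos"])
go([*PLAT,.12],jaw_yaw=SY-np.pi/2)
E
```

```text
[-0.9461769  -0.3423581   3.57644243] 0.04774243856612129 [0.45805543 0.39046437 0.01852839]
t 32.2 shift [-0.0436  0.324  -0.1021] turn [-0.002 -0.002  0.401] deg 23.0 dist 0.342 q6 1.9
```

>>> jog_arm --pt "0.6 0 0.0 -0.04 0 0 0" --pt "0.6 -0.004 0.03 -0.09 0 0 0.04" --pt "0.6 -0.012 0.09 -0.102 0 0 0.12" --pt "0.6 -0.02 0.15 -0.102 0 0 0.2" --pt "0.6 -0.028 0.21 -0.102 0 0 0.28"

```text
t: 32.83
tool_pos: [0.4904, 0.1793, 0.1203]
orientation: [-3.139, -0.008, -0.004]
force: [1.5, -1.4, -1.0]
opening: 0.0472
```

```bash
python3 - <<'E'
from h import *
s,_=st();print(s["force"],s["opening"],s["tool_pos"])
go([*(PLAT+[.001,0]),.07],jaw_yaw=SY-np.pi/2)
E
```

```text
[ 1.47790752 -1.35983537 -0.97588301] 0.04723445451383151 [0.49037144 0.17925151 0.12032146]
t 32.83 shift [0.0177 0.1123 0.0501] turn [-0.002 -0.003  0.119] deg 6.8 dist 0.124 q6 1.82
```

>>> jog_arm --pt "0.6 0.008 0.055 0 0 0 0.06" --pt "0.6 0.017 0.108 0 -0.002 -0.003 0.119" --pt "0.6 0.0177 0.1123 0.015 -0.002 -0.003 0.119" --pt "0.6 0.0177 0.1123 0.04 -0.002 -0.003 0.119" --pt "0.6 0.0177 0.1123 0.048 -0.002 -0.003 0.119"

```text
t: 33.45
tool_pos: [0.5069, 0.0677, 0.0697]
orientation: [-3.136, 0.178, 0.007]
force: [0.0, 0.6, -0.7]
opening: 0.0473
```

>>> jog_arm --pt "0.6 0 0 0 0 0 0" --pt "0.6 0 0 0 0 0 0"

```text
t: 33.7
tool_pos: [0.507, 0.0683, 0.0701]
orientation: [-3.136, 0.176, 0.007]
force: [0.4, 0.8, -1.5]
opening: 0.0477
```

```bash
python3 - <<'E'
from h import *
s,_=st();print(s["force"],s["opening"],s["tool_pos"])
cam("wrist","w20")
go([*(PLAT+[.001,0]),.0525],jaw_yaw=SY-np.pi/2)
E
```

```text
[ 0.43052677  0.7924176  -1.53369996] 0.04772458733464943 [0.5070137  0.06831865 0.07013572]
t 33.75 shift [0.0016 0.0009 0.0179] turn [-0.     0.003  0.002] deg 0.2 dist 0.018 q6 1.72
```

View pics/w20.png

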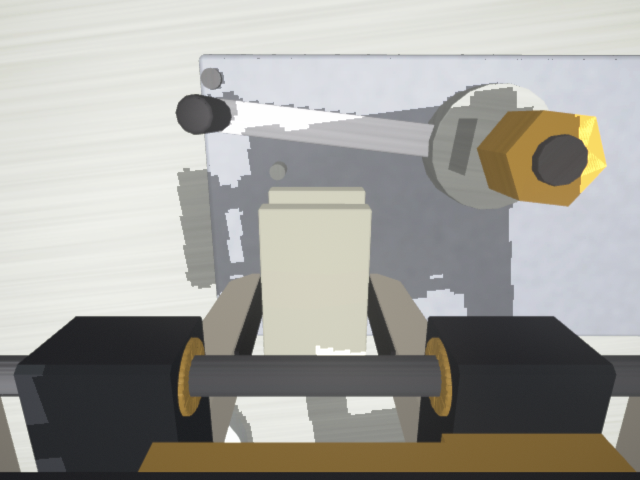

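>>> jog_arm --pt "0.6 0.0015 0.0008 0.008 0 0.003 0.002" --pt "0.6 0.0015 0.0008 0.014 0 0.003 0.002" --pt "0.6 0.0015 0.0008 0.0175 0 0.003 0.002" --pt "0.6 0.0015 0.0008 0.0185 0 0.003 0.002" --pt "0.6 0.0015 0.0008 0.0185 0 0.003 0.002"

```text
t: 34.38
tool_pos: [0.5084, 0.0672, 0.0525]
orientation: [-3.136, 0.18, 0.002]
force: [-4.2, -0.7, 8.5]
opening: 0.0478
```

```bash
python3 - <<'E'
from h import *
s,_=st();print(s["force"],s["opening"],s["tool_pos"])
go([*(PLAT+[.001,0]),.0525],jaw_yaw=SY-np.pi/2)
E
```

```text
[-4.15227916 -0.72808373  8.45810367] 0.047773849442822945 [0.50843182 0.06723455 0.05249674]
t 34.38 shift [ 0.0003 -0.     -0.    ] turn [-0.     0.001 -0.   ] deg 0.1 dist 0.0 q6 1.72
```

Contact (8.5 N upward). Release and lift.

>>> jog_arm --pt "0.45 0 0 0 0 0 0" --pt "0.35 0 0 0 0 0 0" --pt "0.35 0 0 -0.03 0 0 0" --pt "0.2 0 0 -0.08 0 0 0" --pt "0 0 0 -0.13 0 0 0"

```text
t: 35.0
tool_pos: [0.5082, 0.0672, 0.1835]
orientation: [-3.136, 0.18, 0.003]
force: [0.2, -0.0, 0.7]
opening: 0.0759
```

>>> jog_arm --pt "0 -0.03 0 -0.02 0 0 0" --pt "0 -0.05 0 -0.02 0 0 0" --pt "0 -0.05 0 -0.02 0 0 0"

```text
t: 35.38
tool_pos: [0.4582, 0.073, 0.2039]
orientation: [-3.136, 0.179, 0.002]
force: [0.0, -0.4, 0.7]
opening: 0.0929
```

```bash
python3 - <<'E'
from h import *
cam("wrist","w21");crop("w21",225,5,425,215,3.8,"c28");cam("scene","s7");crop("s7",350,140,490,260,5,"c29")
E
```

```text
(no output)
```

View pics/c28.png

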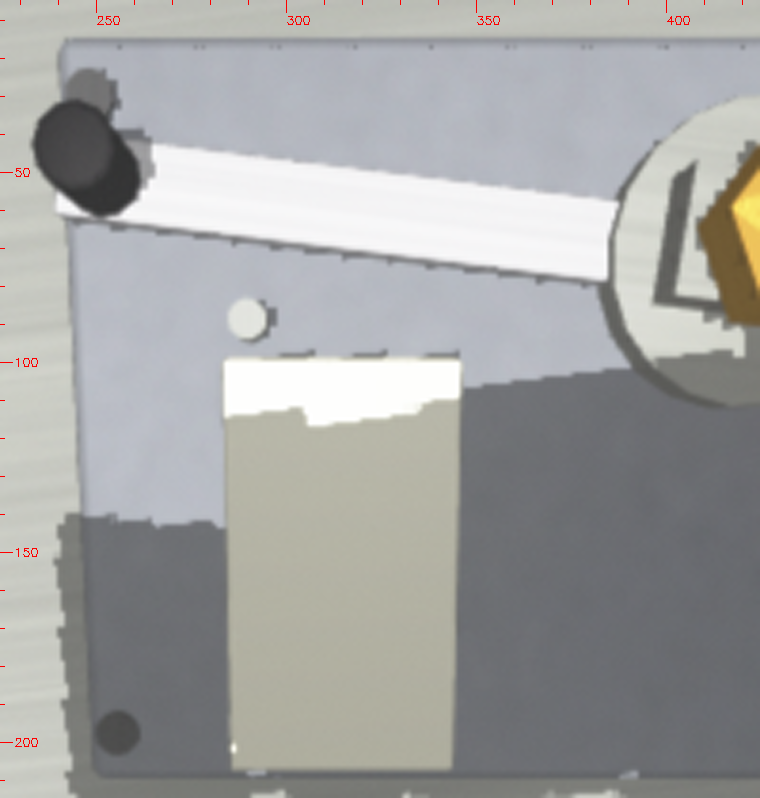

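View pics/c29.png

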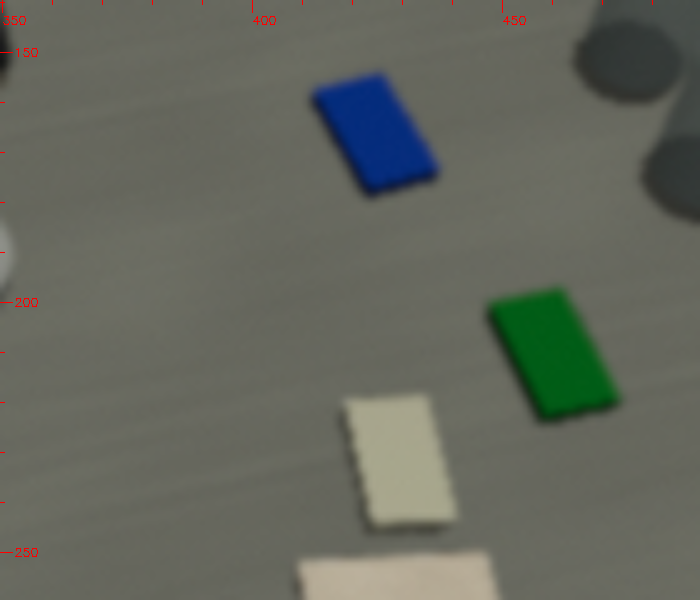

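```bash
python3 - <<'E'
from h import *
k=3.8
def loc(p): 
  c,s=np.cos(SY),np.sin(SY);d=p[:2]-PIL;return np.array([c*d[0]+s*d[1],-s*d[0]+c*d[1]])
m,a=rect("w21",225,5,3.8,((223,360),(461,358),(452,769),(232,769)),.046)
print("tile2 rel platform",loc(m)-[-.062,.085],"yaw",a-SY)
go([.572,.385,.13],jaw_yaw=-.203-np.pi/2)
E
```

```text
tile [0.507  0.0673] len 0.0833 wid 0.0472 yaw -0.1138 from w -0.1098
tile2 rel platform [-7.67119876e-04  4.07563178e-05] yaw 0.00018026896083242483
t 35.48 shift [ 0.0769 -0.3231  0.0733] turn [0.    0.002 0.089] deg 5.1 dist 0.34 q6 1.73
```

>>> jog_arm --pt "0 0.014 -0.06 0 0 0 0.02" --pt "0 0.028 -0.12 0.01 0 0 0.04" --pt "0 0.042 -0.18 0.025 0 0 0.06" --pt "0 0.056 -0.24 0.04 0 0 0.08" --pt "0 0.07 -0.298 0.06 0 0 0.089"

```text
t: 36.1
tool_pos: [0.5629, 0.361, 0.1426]
orientation: [-3.125, 0.32, 0.002]
force: [0.1, -0.7, 1.0]
opening: 0.0933
```

```bash
python3 - <<'E'
from h import *
go([.572,.385,.13],jaw_yaw=-.203-np.pi/2)
E
```

```text
t 36.1 shift [ 0.0041 -0.0253  0.0126] turn [ 0.     0.001 -0.001] deg 0.1 dist 0.029 q6 2.27
```

>>> jog_arm --pt "0 0.004 -0.02 0.01 0 0 0" --pt "0 0.004 -0.025 0.013 0 0 0" --pt "0 0.004 -0.025 0.013 0 0 0"

```text
t: 36.48
tool_pos: [0.5718, 0.3842, 0.1287]
orientation: [3.124, -0.32, -0.004]
force: [0.0, -0.5, 0.3]
opening: 0.0931
```

```bash
python3 - <<'E'
from h import *
cam("wrist","w22")
E
```

```text
(no output)
```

View pics/w22.png

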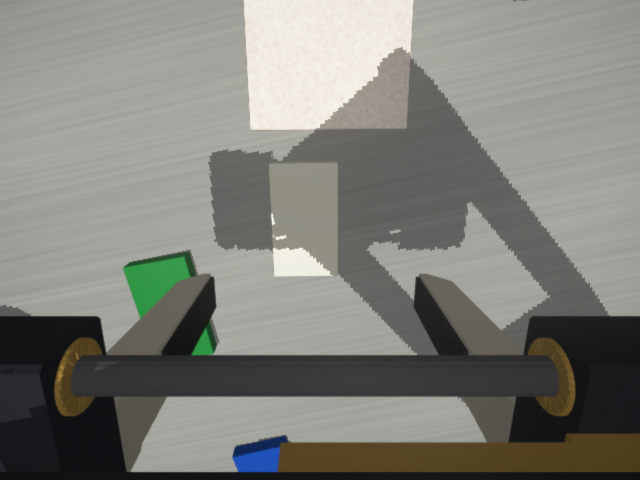

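```bash
python3 - <<'E'
from h import *
crop("w22",255,150,355,290,5,"c30")
m,a=rect("w22",0,0,1,((270,162.5),(337.5,162),(338,276.5),(273.5,276.5)),.012)
go([*m,.0175],jaw_yaw=a-np.pi/2)
E
```

```text
tile [0.5791 0.3897] len 0.0842 wid 0.0471 yaw -0.1942 from w -0.2004
t 36.52 shift [ 0.0059 -0.0072  0.1121] turn [ 0.     0.001 -0.01 ] deg 0.6 dist 0.112 q6 2.29
```

View pics/c30.png

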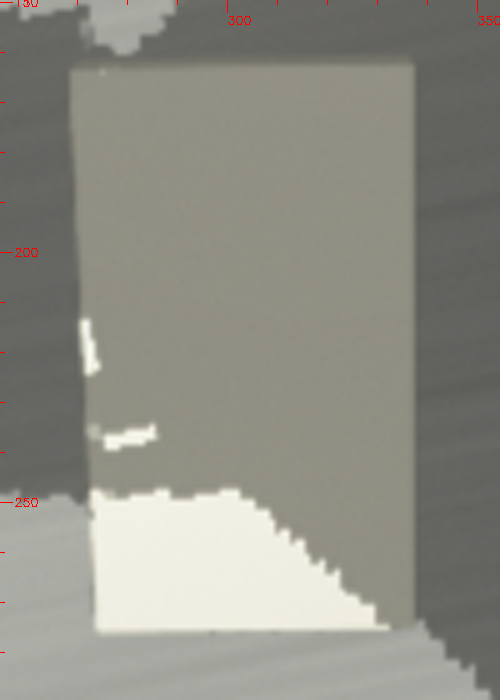

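Measured well. Descend and grip.

>>> jog_arm --pt "0.2 0.006 -0.007 0.045 0 0.001 -0.008" --pt "0.2 0.006 -0.007 0.09 0 0.001 -0.008" --pt "0.2 0.006 -0.007 0.108 0 0.001 -0.008" --pt "0.2 0.006 -0.007 0.112 0 0.001 -0.008" --pt "0.2 0.006 -0.007 0.112 0 0.001 -0.008"

```text
t: 37.15
tool_pos: [0.5804, 0.3899, 0.0198]
orientation: [-3.125, 0.309, -0.003]
force: [0.2, 0.0, 0.1]
opening: 0.0748
```

>>> jog_arm --pt "0.6 0 0 0.001 0 0 0" --pt "0.6 0 0 0.001 0 0 0" --pt "0.6 0 0 0.001 0 0 0" --pt "0.6 0 0 0.001 0 0 0" --force 35

```text
t: 37.65
tool_pos: [0.5807, 0.3901, 0.0194]
orientation: [-3.125, 0.308, -0.004]
force: [-0.6, -0.9, 3.5]
opening: 0.0476
```

```bash
python3 - <<'E'
from h import *
s,_=st();print(s["force"],s["opening"],s["tool_pos"])
go([*(PLAT+[.001,0]),.13],jaw_yaw=SY-np.pi/2)
E
```

```text
[-0.59352881 -0.8817742   3.46617643] 0.04757284121066165 [0.58072744 0.39006462 0.01940826]
t 37.65 shift [-0.0072  0.3305 -0.1112] turn [-0.002 -0.002 -0.083] deg 4.7 dist 0.349 q6 2.29
```

>>> jog_arm --pt "0.6 0 0.0 -0.04 0 0 0" --pt "0.6 0 0.02 -0.09 0 0 0" --pt "0.6 -0.002 0.08 -0.11 0 0 -0.02" --pt "0.6 -0.003 0.14 -0.11 0 0 -0.04" --pt "0.6 -0.005 0.2 -0.11 0 0 -0.06"

```text
t: 38.28
tool_pos: [0.5359, 0.1932, 0.1293]
orientation: [-3.133, 0.213, -0.005]
force: [0.8, -0.4, -1.3]
opening: 0.0474
```

```bash
python3 - <<'E'
from h import *
s,_=st();print(s["force"],s["opening"],s["tool_pos"])
go([*(PLAT+[.0015,0]),.085],jaw_yaw=SY-np.pi/2)
E
```

```text
[ 0.77178106 -0.35812233 -1.25942569] 0.047394969498302644 [0.53593236 0.19317837 0.12933855]
t 38.27 shift [-0.0095  0.1285  0.0441] turn [-0.002 -0.003 -0.022] deg 1.3 dist 0.136 q6 1.96
```

>>> jog_arm --pt "0.6 -0.004 0.06 0 0 0 -0.01" --pt "0.6 -0.009 0.115 0 -0.002 -0.003 -0.022" --pt "0.6 -0.0095 0.1285 0.01 -0.002 -0.003 -0.022" --pt "0.6 -0.0095 0.1285 0.035 -0.002 -0.003 -0.022" --pt "0.6 -0.0095 0.1285 0.044 -0.002 -0.003 -0.022"

```text
t: 38.9
tool_pos: [0.508, 0.0675, 0.0831]
orientation: [3.136, -0.179, -0.004]
force: [-0.3, 0.1, -1.1]
opening: 0.0473
```

>>> jog_arm --pt "0.6 0 0 0 0 0 0" --pt "0.6 0 0 0 0 0 0"

```text
t: 39.15
tool_pos: [0.5083, 0.068, 0.0836]
orientation: [3.136, -0.177, -0.004]
force: [-1.0, -0.4, -0.5]
opening: 0.0473
```

```bash
python3 - <<'E'
from h import *
s,_=st();print(s["force"],s["opening"],s["tool_pos"])
cam("wrist","w23")
go([*(PLAT+[.0015,0]),.0654],jaw_yaw=SY-np.pi/2)
E
```

```text
[-1.0169457  -0.35118337 -0.46321133] 0.047349243538917674 [0.50831594 0.06801223 0.0835624 ]
t 39.2 shift [0.0008 0.0006 0.0184] turn [0.    0.002 0.001] deg 0.1 dist 0.018 q6 1.72
```

View pics/w23.png

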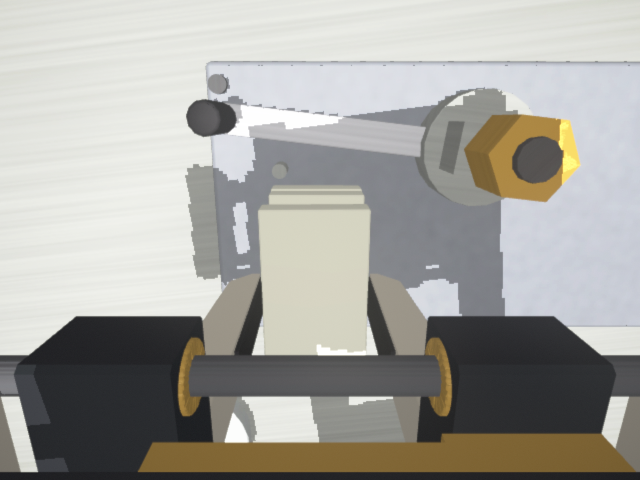

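>>> jog_arm --pt "0.6 0.0008 0.0006 0.008 0 0.002 0.001" --pt "0.6 0.0008 0.0006 0.014 0 0.002 0.001" --pt "0.6 0.0008 0.0006 0.0175 0 0.002 0.001" --pt "0.6 0.0008 0.0006 0.019 0 0.002 0.001" --pt "0.6 0.0008 0.0006 0.019 0 0.002 0.001"

```text
t: 39.83
tool_pos: [0.5092, 0.0672, 0.0653]
orientation: [3.136, -0.179, -0.0]
force: [-3.6, -0.9, 6.4]
opening: 0.0472
```

```bash
python3 - <<'E'
from h import *
s,_=st();print(s["force"],s["opening"],s["tool_pos"])
E
```

```text
[-3.59908105 -0.86861756  6.44696589] 0.047162227803362544 [0.50916629 0.06724391 0.065338  ]
```

Contact. Release, lift and look.

>>> jog_arm --pt "0.45 0 0 0 0 0 0" --pt "0.35 0 0 0 0 0 0" --pt "0.35 0 0 -0.03 0 0 0" --pt "0.2 0 0 -0.08 0 0 0" --pt "0 0 0 -0.13 0 0 0"

```text
t: 40.45
tool_pos: [0.5088, 0.0672, 0.1963]
orientation: [3.136, -0.179, -0.002]
force: [1.3, -0.7, 0.5]
opening: 0.0761
```

>>> jog_arm --pt "0 -0.03 0 -0.02 0 0 0" --pt "0 -0.05 0 -0.03 0 0 0" --pt "0 -0.05 0 -0.03 0 0 0" --pt "0 -0.05 0 -0.03 0 0 0"

```text
t: 40.95
tool_pos: [0.4595, 0.0728, 0.2259]
orientation: [3.136, -0.179, -0.002]
force: [0.4, -0.1, -0.7]
opening: 0.0933
```

```bash
python3 - <<'E'
from h import *
cam("wrist","w24");crop("w24",225,5,425,215,3.8,"c31");cam("scene","s8");cam("side","d8")
E
```

```text
(no output)
```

View pics/c31.png

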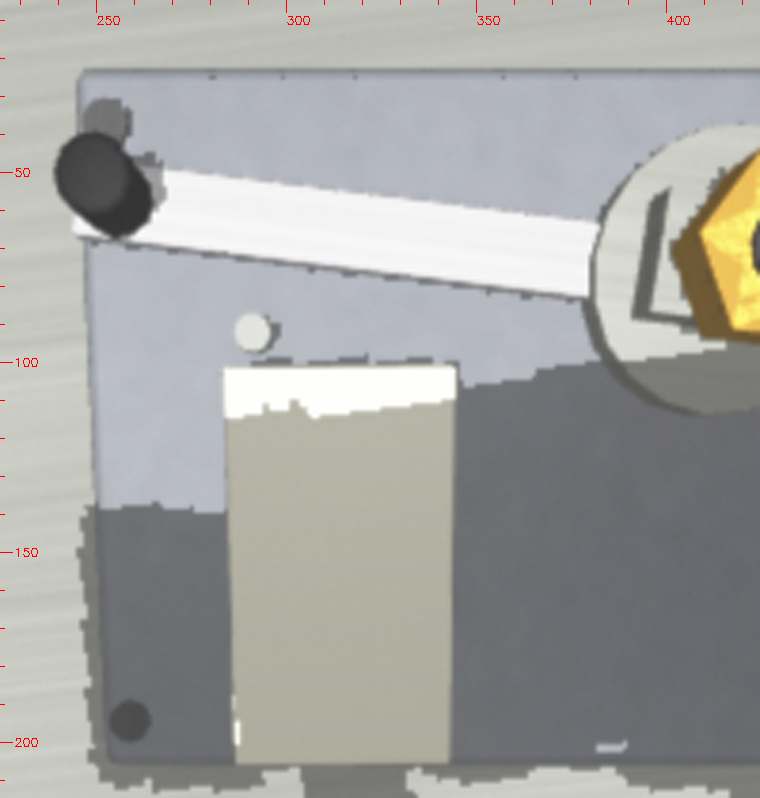

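View pics/s8.png

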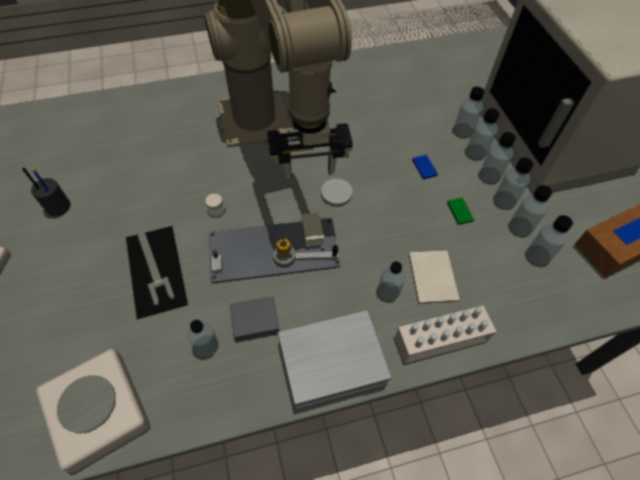

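View pics/d8.png

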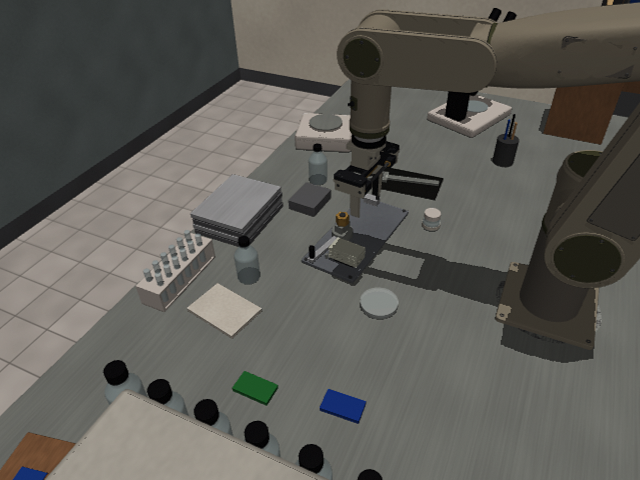

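```bash
python3 - <<'E'
from h import *
P=np.array([onz("w12",255+x/6-.5,y/6-.5,.082) for x,y in ((310,112),(455,215),(443,405),(297,488),(152,385),(157,193))])
c=P.mean(0);print("nut flat normals mod60",[round((np.degrees(np.arctan2(*(p-c)[[1,0]]))+30)%60,1) for p in P],"tool was",(-76.4)%60,(-78)%60)
def loc(p): 
  cc,s=np.cos(SY),np.sin(SY);d=p[:2]-PIL;return np.array([cc*d[0]+s*d[1],-s*d[0]+cc*d[1]])
m,a=rect("w24",225,5,3.8,((223,368),(457,366),(449,763),(235,763)),.058)
print("tile3 rel platform",loc(m)-[-.062,.085],"yaw",a-SY)
q=loc(onz("w24",225+91/3.8-.5,5+171/3.8-.5,.061));print("post",q,np.arctan2(q[0],q[1]))
k=3.8;f=lambda x,y:(225+x/k-.5,5+y/k-.5)
for A,B in (((165,170),(598,224)),((130,243),(587,298))):
  d=onz("w24",*f(*A),.025)-onz("w24",*f(*B),.025);print("arm",np.pi/2+SY-np.arctan2(d[1],d[0]))
# spanner in scene vs mat
for u,v in ((156,300),(142,236)): print(onz("s8",u,v,.013))
crop("d8",270,190,430,290,5,"c32");crop("s8",110,215,210,325,6,"c33")
E
```

```text
nut flat normals mod60 [np.float64(47.3), np.float64(47.6), np.float64(46.1), np.float64(48.0), np.float64(47.1), np.float64(45.7)] tool was 43.599999999999994 42
tile [0.5073 0.0674] len 0.0831 wid 0.0477 yaw -0.109 from w -0.1099
tile3 rel platform [-0.00048145  0.00012627] yaw 0.005029163581263443
post [0.01547855 0.1342525 ] 0.11478752862744232
arm 0.11424612427139857
arm 0.1117505211817933
[ 0.6019528  -0.36708247  0.013     ]
[ 0.39487318 -0.38814357  0.013     ]
```

View pics/c32.png

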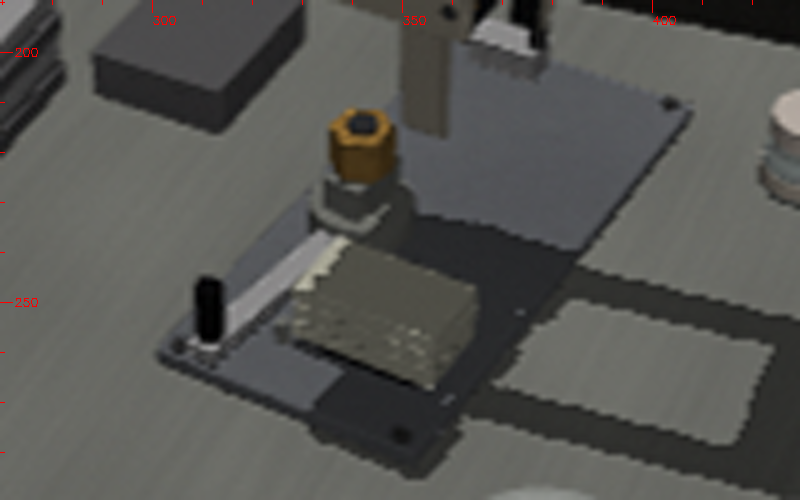

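View pics/c33.png

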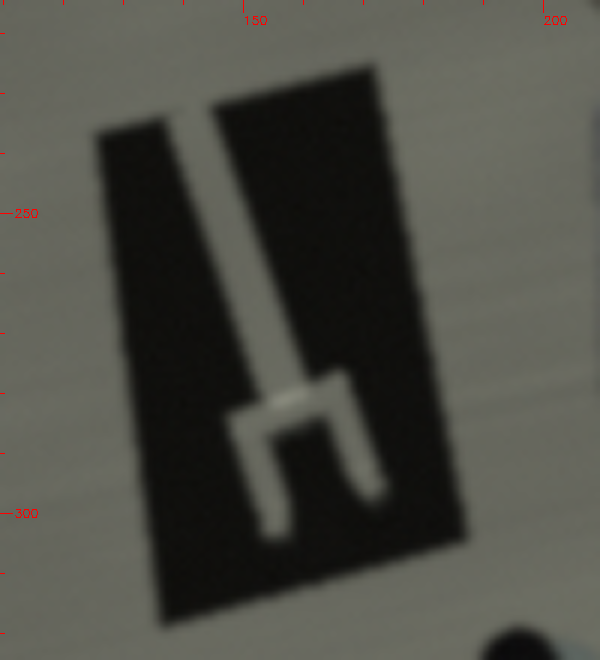

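```bash
python3 - <<'E'
from plant import robot
print(robot.close_job())
E
```

```text
the job is handed in; nothing more can be done
None
```

The job is finished and handed in at about 41 s of the 210 s; `close_job` gives no verdict. I swung the guide arm home and slid the spanner onto the flats. I turned the nut clockwise to its end stop and put the spanner back on its mat. Then I stacked the three white tiles on the platform. Only three were present.

Last checks, from the cameras and the wrist force reading:
- **Tiles:** each tile measured within 1 mm of the platform centre and 0.01 rad of its length when placed. The pile looks flat and aligned in the side view.
- **Guide arm:** it sits at about 0.11 rad, because the slack was taken up while tightening. One rougher early reading gave 0.15; the limit is 0.2.
- **Nut:** the turning torque rose from about 0.24 to 1.2 N m at the stop. Afterwards the nut sat about 0.06 rad short of the jaws' last angle. I take that as give in the grip. Even as springback (0.09 rad at most) it stays inside the 0.12 limit, but I had no direct reading of the nut's angle.
- **Spanner:** it lies flat on the mat, jaw away from the robot.
- **Other things:** the bottles, jar, dish, slide box and notepad look unmoved. I saw no tile knocked aside and no slackening of the grip.

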